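# Pour the palm nuts and push the feed bowl home in the bird cage

## Task

Get the bird's feed ready: pour all seven palm nuts from the bamboo cup into the white enamel bowl standing in front of the cage's feed hatch, then push the bowl along the feed board, between the converging bamboo guides and under the cage's front bar, until it is fully home against the end stop. Stand the empty cup upright on the bench top itself (not on the feed board), and leave the tin, coconut shell, stone, pliers and bamboo offcut where they are.

Things in the scene. Friction and masses are not known exactly. Their poses are not given: they have to be found in the camera images.
- cup_mid (a point): Yellow bamboo cup, a straight round tube closed below: outside diameter 66 mm, height 90 mm, wall 4 mm, floor 6 mm thick, 0.11 kg empty, open on top, no handle. It starts upright on the bench, holding seven loose nuts (they fill its lower 65 mm or so). The point is its centre, half-way up (45 mm above its underside); z is its axis, towards the mouth.
- bowl_mid (a point): White enamel feed bowl with a blue rim: 112 mm across the rim (108 mm near the foot), 48 mm high, wall 3 mm, floor 5 mm, about 0.3 kg. It starts on the feed board in front of the hatch, 95 to 130 mm out from the hatch's front plane and up to 40 mm off the centre line. The point is its centre, half-way up (24 mm above its underside); z is up.
- cage: Fixed bird cage of bamboo poles and wire mesh, 360 mm wide, 250 mm deep, 244 mm high, with a feed hatch low in its front. Origin: on the bench top (z = 0), middle of the hatch, in the cage's front plane; x points into the cage, y to its left, z up. A brown feed board 10 mm thick lies through the hatch, x = -200 to +250 mm, y = +-135 mm; the bowl slides on it.
- guide_mouth (a point): Middle of the mouth of the converging guides, on top of the feed board, 85 mm in front of the hatch; axes as the cage's. The guides are fixed bamboos of 22 mm diameter, tops 32 mm above the bench: clear gap between them 206 mm here, narrowing evenly to 117 mm at 10 mm inside the front plane, then parallel up to the end stop.
- bowl_home (a point): Where the bowl's centre is when it is fully home: 56 mm inside the front plane on the centre line, 34 mm above the bench; axes as the cage's. The end stop is a cross bamboo, near face 56 mm farther in. The bowl's near wall is then level with the cage's front plane.
- front_bar (a point): Middle of the underside of the bamboo bar over the hatch, at the cage's front plane, 85 mm above the bench (the bowl's rim passes 27 mm below it). The bar is 24 mm thick; mesh fills the front above it up to the roof, so a gripper that pushes the bowl home must lean back, away from the cage, by 25 to 45 degrees. The hatch's side posts stand 105 mm to either side.
- nut0: Round brown palm nut, a ball of 22 mm diameter, 10 g, with a pale tip; origin at its centre.
- nut1: Round brown palm nut, a ball of 22 mm diameter, 10 g, with a pale tip; origin at its centre.
- nut2: Round brown palm nut, a ball of 22 mm diameter, 10 g, with a pale tip; origin at its centre.
- nut3: Round brown palm nut, a ball of 22 mm diameter, 10 g, with a pale tip; origin at its centre.
- nut4: Round brown palm nut, a ball of 22 mm diameter, 10 g, with a pale tip; origin at its centre.
- nut5: Round brown palm nut, a ball of 22 mm diameter, 10 g, with a pale tip; origin at its centre.
- nut6: Round brown palm nut, a ball of 22 mm diameter, 10 g, with a pale tip; origin at its centre.
- tin: Bystander: upright milk tin with blue and white label, diameter 76 mm, height 111 mm, loose, 0.45 kg. Origin: centre of its underside.
- coconut: Bystander: half coconut shell, dark brown, open on top, diameter 96 mm, height 46 mm, loose, empty. Origin: centre of its underside.
- stone: Bystander: grey river stone, diameter 90 mm, height 51 mm, loose. Origin: centre of its underside.
- pliers: Bystander: pliers with yellow grips lying flat, 162 mm long (from x = -107 mm, grips, to +55 mm, jaws), 54 mm wide, 14 mm high, loose. Origin: on the bench below the pivot.
- offcut: Bystander: bamboo offcut lying on its side along its x axis, length 110 mm, diameter 30 mm, loose. Origin: on the bench below its middle.
Things that resemble listed ones, but are neither listed nor needed, are in the scene too. Leave any green or purple look-alike of the part that bears cup_mid alone.

How it is judged (in metres and radians):
On the way, in this order (a step that is already met when the one before it is completed fails the run):
1. the cup, held in the gripper, is tipped over the bowl (by more than 60 degrees, within 150 mm of the bowl's centre) (angle between cup_mid's own z axis and vertical above 1.05 rad and horizontal distance between cup_mid and bowl_mid below 0.15 m and distance between the grasp point and cup_mid below 0.07 m and height (world z) of cup_mid above 0.07 m), for 0.1 s.
2. all seven nuts lie in the bowl (horizontal distance between each of nut0, nut1, nut2, nut3, nut4, nut5, nut6 and bowl_mid below 0.05 m and z of nut0 in the frame of bowl_mid between -0.024 and 0.024 m and z of nut1 in the frame of bowl_mid between -0.024 and 0.024 m and z of nut2 in the frame of bowl_mid between -0.024 and 0.024 m and z of nut3 in the frame of bowl_mid between -0.024 and 0.024 m and z of nut4 in the frame of bowl_mid between -0.024 and 0.024 m and z of nut5 in the frame of bowl_mid between -0.024 and 0.024 m and z of nut6 in the frame of bowl_mid between -0.024 and 0.024 m), for 0.3 s.
3. the bowl is home between the guides, against the end stop, with the nuts in it (all of step 2 and x of bowl_mid in the frame of cage above 0.048 m and y of bowl_mid in the frame of cage between -0.009 and 0.009 m and height (world z) of bowl_mid below 0.04 m and angle between bowl_mid's own z axis and vertical below 0.1 rad), for 0.2 s.
At the end, for the whole second after the job is handed in: All seven nuts lie inside the bowl (below its rim); the bowl stands level on the feed board, within 8 mm of the end stop and 9 mm of the centre line; the cup stands upright (within 6 degrees) on the bench top (all of step 3 and height (world z) of cup_mid between 0.04 and 0.05 m and angle between cup_mid's own z axis and vertical below 0.1 rad); the robot touches nothing.
It fails at once if the milk tin is moved by more than 30 mm (distance of tin from where it was at the start of the episode above 0.03 m).
It fails at once if the coconut shell is moved by more than 30 mm (distance of coconut from where it was at the start of the episode above 0.03 m).
It fails at once if the stone is moved by more than 30 mm (distance of stone from where it was at the start of the episode above 0.03 m).
It fails at once if the pliers are moved by more than 30 mm (distance of pliers from where it was at the start of the episode above 0.03 m).
It fails at once if the bamboo offcut is moved by more than 30 mm (distance of offcut from where it was at the start of the episode above 0.03 m).
It also fails if it takes over 72 s, if anything falls off the work surface, if the arm or the gripper's body presses on something with over 40 N, if the wrist force passes 120 N, or if a joint passes its speed limit or range.

## Robot

A 7-joint arm with a two-finger parallel gripper is mounted at the origin on the work surface. World frame = base frame: x ahead of the robot, y to its left, z up, the work surface at z = 0. Lengths are in m, angles in degrees, forces in N, time in s.
With the tool pointing down it reaches from about 0.425 to 0.875 m from the base axis. Payload 4.7 kg.
Tool frame: the origin (TCP) lies between the finger pads; the fingertips stand 19 mm ahead of it and the grasp point (between the pads) is the TCP; z points along the fingers, x is the direction in which the jaws open and shut, and the axes are right-handed (so a half turn about z gives the same grasp; the last joint's range is limited). The gripper opens to 85 mm and grips with 20 to 120 N. Pads are 22 mm wide; open, the fingers measure 114 mm over their backs; the gripper's body (76 mm by 85 mm) begins 54 mm behind the grasp point. The pads swing forward as they close: fully open they stand 13 mm farther back than shut.
Start: joints at [71.167, 18.392, -4.016, 83.108, 1.295, 78.541, -3.26], TCP at [0.218, -0.612, 0.25] pointing down, gripper open.
Joint ranges: [-163.93, 163.93], [-17.29, 119.83], [-79.2, 71.16], [3.27, 140.29], [-89.18, 269.18], [5.43, 117.66], [-154.24, 154.24]. Speed limits (degrees/s): [147.25, 147.25, 180, 180, 180, 180, 180].

## Interface

Orientations are given as [roll, pitch, yaw] about the fixed x, y, z axes, in that order (R = Rz(yaw) Ry(pitch) Rx(roll)).
In Python, from plant import manip gives the robot as it stands.
- The arm moves only by the shell command python3 -m jog 'ROWS' [FORCE]. ROWS is JSON, one flat list of numbers, 7 for each row, row after row: the turn, a rotation vector about the tool's x, y, z each as a share of pi rad, from -1 to 1, then the shift along the tool's x, y, z each as a share of 300 mm, from -1 to 1, then the gripper's target within -1 to 1 (fully open at 1, half-way at 0, shut at -1). A call has 1 to 10 rows; each row is the pose to reach, as a shift and turn from the pose commanded when the call began, along the tool's axes at that moment, turning the shorter way round; what a row does not reach only later rows make up. A row lasts 1/12 s, in which the tool goes at most 41.7 mm and 7.16 degrees, less where a joint would pass 70% of its speed; a pose out of reach is approached as far as the arm can. A call with a number of a shift or a turn outside -1 to 1 is refused whole. A call with a gripper value outside its range is refused whole. The fingers move at their own pace and stop on an object; FORCE is the grip in N (left out, the last holds). Time passes only in rows, so rows that repeat a pose let the fingers close. It gives the time, the measured TCP pose, the force and the opening at its end, in the units of the state.
- manip.read_state(): the state, without advancing time (a new reading comes with each control period).
- manip.snapshot(name): name is "scene" or "top" or "wrist"; returns the picture (384x512x3 uint8, red, green, blue); there is no depth.
- manip.camera_params(name): a dict with "K" (3x3 intrinsics, pixels), "T" (4x4, takes a point from camera to world coordinates). Camera axes: x right, y down, z forward; pixel columns grow to the right and rows downward; lengths in m; the calibration is good to about 2 mm. A picture is of the moment at which its call begins: read the wrist's pose just before it. camera_params takes no time and is no camera call; for the wrist camera it gives the pose at the moment of the call.
- manip.finish_job(): hands the job in, once; it reports no verdict.
Trained networks look in the newest picture that a camera, given by its name, has taken for a name from the list of things; names that differ only in an ending like _2 or _b are one class to them, and where a whole thing is asked for, a point or a joint stands for the part that bears it (a point fixed in the world has none). Each returns a list of dicts, best first, with "conf" (0 to 1); they miss things now and then, are a little off and sometimes report something else, mostly with a low value. They report only what shows in the picture. A call takes as long as a camera call. They do not tell look-alikes from the thing itself.
- manip.outline_of(label, camera): "region" (384x512 bool, what is visible of it) and "uv" ([column, row] in pixels, amid what is visible of it).
The state is a dict: "t": time; "qpos": joint angles; "joint_velocities": joint speeds; "joint_torque": joint torques, N m; "ee_pos": TCP position; "ee_rot": TCP orientation; "wrist_force": force on the tool from outside, world axes, zero at the start; "ft_torque": the same for the moment, N m; "finger_gap": finger opening in m.
Only numpy, scipy, OpenCV 4.12 (cv2) and the standard library are available. Lean on these libraries where they do the work, as an engineer would, in place of code of your own. Each camera call takes 0.05 s, during which the arm holds its last target.

## Working session

There is one attempt and no reset: what is moved stays moved. The work goes in short steps, Python scripts to look and compute and a shell command to move; the robot and the scene stay as the last step left them, time stands still between calls to the robot, and variables do not carry over. Pictures are saved under pics/ and viewed, and the job is handed in when it is done.

```bash
ls; mkdir -p pics
python3 - <<'E'
from plant import manip
import cv2
s=manip.read_state();print(s)
for n in("scene","top","wrist"):
    im=manip.snapshot(n);cv2.imwrite(f"pics/{n}0.png",im[:,:,::-1])
    c=manip.camera_params(n);print(n,c["K"],c["T"])
E
```

```text
pics
{'t': 0.0, 'qpos': array([71.16838427, 18.44006322, -4.01571919, 83.1777125 ,  1.29603519,
       78.54069331, -3.25915374]), 'joint_velocities': array([ 0.04470496, -0.00925054,  0.0590809 ,  0.10535973, -0.01680813,
        0.00930902,  0.16453728]), 'joint_torque': array([-9.65373556e-05, -4.93579030e+01, -3.81843941e-01, -3.14329720e+01,
        1.31292787e-02,  1.15025451e-02,  2.31972564e-06]), 'ee_pos': array([ 0.21824002, -0.61171266,  0.2491875 ]), 'ee_rot': array([ 1.79993158e+02,  1.13162559e-01, -7.03573480e+01]), 'wrist_force': array([ 0.9803375 , -0.08135965,  0.57696216]), 'ft_torque': array([-0.04654115, -0.04147636, -0.02722365]), 'finger_gap': 0.0853315822637564}
scene [[356.09872117   0.         252.06136814]
 [  0.         356.09872117 188.0870905 ]
 [  0.           0.           1.        ]] [[ 0.9509274   0.27067385 -0.14990912  0.67721203]
 [ 0.30915029 -0.85115927  0.42420986 -0.38120347]
 [-0.01277402 -0.44973722 -0.89306957  0.97121119]
 [ 0.          0.          0.          1.        ]]
top [[404.32757715   0.         252.86408197]
 [  0.         404.32757715 190.29066129]
 [  0.           0.           1.        ]] [[-0.00488318 -0.98552447  0.16946291  0.36515357]
 [-0.99985561  0.00757015  0.01521332  0.04475853]
 [-0.01627596 -0.16936415 -0.98541914  1.04537942]
 [ 0.          0.          0.          1.        ]]
wrist [[294.16480201   0.         258.01298103]
 [  0.         294.16480201 191.26034398]
 [  0.           0.           1.        ]] [[ 0.3355437  -0.89907089 -0.28121514  0.29025201]
 [-0.94202208 -0.32093925 -0.09794079 -0.58680282]
 [-0.00219727  0.29777429 -0.95463378  0.37278582]
 [ 0.          0.          0.          1.        ]]
```

View pics/scene0.png

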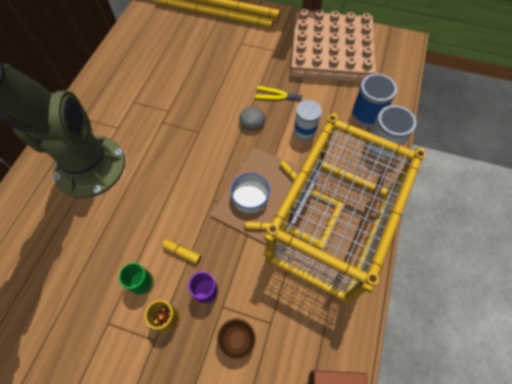

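View pics/top0.png

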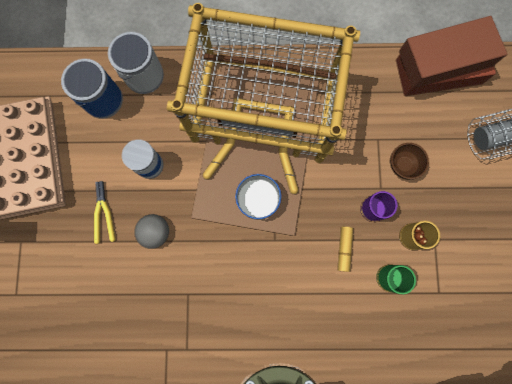

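View pics/wrist0.png

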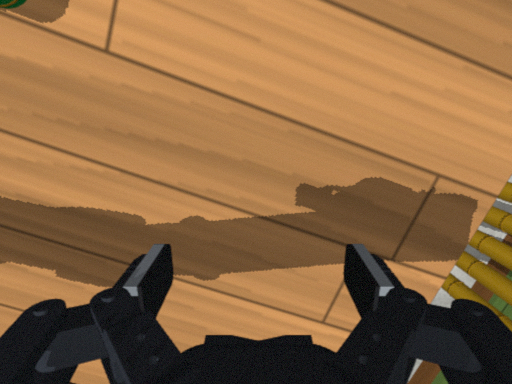

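```bash
cat > h.py <<'E'
from plant import manip
import numpy as np, cv2
from scipy.optimize import least_squares, minimize
from scipy.spatial.transform import Rotation as R
def cam(n):
    c=manip.camera_params(n); return np.array(c["K"]),np.array(c["T"])
def proj(P,KT):
    K,T=KT; P=np.atleast_2d(P); q=(P-T[:3,3])@T[:3,:3]; p=q@K.T; return p[:,:2]/p[:,2:]
def ray(uv,KT):
    K,T=KT; d=T[:3,:3]@np.linalg.solve(K,[uv[0],uv[1],1.]); return T[:3,3],d/np.linalg.norm(d)
def onz(uv,z,KT):
    o,d=ray(uv,KT); return o+d*(z-o[2])/d[2]
def cyl(c,r,h,axis=(0,0,1),r2=None):
    a=np.linspace(0,2*np.pi,48,endpoint=False); r2=r if r2 is None else r2
    z=np.array(axis,float)
    x=np.cross(z,[0.3,0.9,0.1]);x/=np.linalg.norm(x);y=np.cross(z,x)
    ring=np.outer(np.cos(a),x)+np.outer(np.sin(a),y)
    return np.vstack([c+ring*r-z*h/2,c+ring*r2+z*h/2])
def hullstats(pts):
    h=cv2.convexHull(pts.astype(np.float32)); m=cv2.moments(h)
    c=[m['m10']/m['m00'],m['m01']/m['m00']]; p=h[:,0]
    return np.r_[c,p.min(0),p.max(0)]
def fitcyl(regs,r,h,x0,r2=None):
    # regs: list of (region, KT)
    obs=[]
    for g,KT in regs:
        n,l,st,_=cv2.connectedComponentsWithStats(g.astype(np.uint8)); k=1+np.argmax(st[1:,4])
        ys,xs=np.nonzero(l==k); obs.append(hullstats(np.c_[xs,ys]+0.0)+np.r_[0,0,-.5,-.5,.5,.5])
    f=lambda x:np.concatenate([hullstats(proj(cyl(x,r,h,r2=r2),KT))-o for o,(g,KT) in zip(obs,regs)])
    s=least_squares(f,x0,diff_step=1e-4,loss='soft_l1'); return s.x,s.fun
E
python3 - <<'E'
from h import *
for lab in["cup_mid","bowl_mid","cage","nut0","tin","coconut","stone","pliers","offcut"]:
  for n in("scene","top"):
    o=manip.outline_of(lab,n)
    print(lab,n,[(round(d["conf"],2),np.round(d["uv"]).tolist(),int(d["region"].sum())) for d in o[:8]])
    np.save(f"pics/{lab}_{n}.npy",np.array([d["region"] for d in o]))
E
```

```text
cup_mid scene [(0.96, [203.0, 287.0], 741), (0.7, [134.0, 280.0], 827), (0.69, [155.0, 315.0], 550), (0.56, [331.0, 215.0], 19297)]
cup_mid top [(0.82, [379.0, 207.0], 874), (0.79, [396.0, 283.0], 969), (0.66, [427.0, 234.0], 793)]
bowl_mid scene [(0.72, [249.0, 194.0], 1216)]
bowl_mid top [(0.74, [259.0, 194.0], 1630)]
cage scene [(0.85, [329.0, 216.0], 18310), (0.71, [155.0, 315.0], 675)]
cage top [(0.81, [259.0, 112.0], 24610)]
nut0 scene []
nut0 top [(0.7, [258.0, 115.0], 23473), (0.52, [418.0, 237.0], 64), (0.49, [403.0, 160.0], 1106), (0.44, [418.0, 240.0], 15), (0.42, [418.0, 228.0], 37)]
tin scene [(0.63, [308.0, 118.0], 894)]
tin top [(0.86, [145.0, 161.0], 1186)]
coconut scene [(0.7, [233.0, 338.0], 1414)]
coconut top [(0.83, [404.0, 160.0], 1158)]
stone scene [(0.55, [252.0, 118.0], 475)]
stone top [(0.66, [150.0, 230.0], 943), (0.54, [262.0, 114.0], 25133)]
pliers scene [(0.59, [274.0, 98.0], 411)]
pliers top [(0.86, [100.0, 213.0], 646)]
offcut scene [(0.94, [184.0, 252.0], 447)]
offcut top [(0.86, [346.0, 251.0], 556), (0.33, [151.0, 231.0], 942)]
```

Run:
```python
import cv2,numpy as np
a=cv2.imread("pics/top0.png");b=cv2.imread("pics/scene0.png")
cv2.imwrite("pics/cropA.png",np.hstack([cv2.resize(a[190:300,360:460],None,fx=4,fy=4,interpolation=2),cv2.resize(b[255:365,110:210],None,fx=4,fy=4,interpolation=2)]))
cv2.imwrite("pics/cropB.png",cv2.resize(a[90:240,170:370],None,fx=4,fy=4,interpolation=2))
cv2.imwrite("pics/cropC.png",cv2.resize(b[115:305,205:430],None,fx=3.1,fy=3.1,interpolation=2))
```

```text
(no output)
```

View pics/cropA.png

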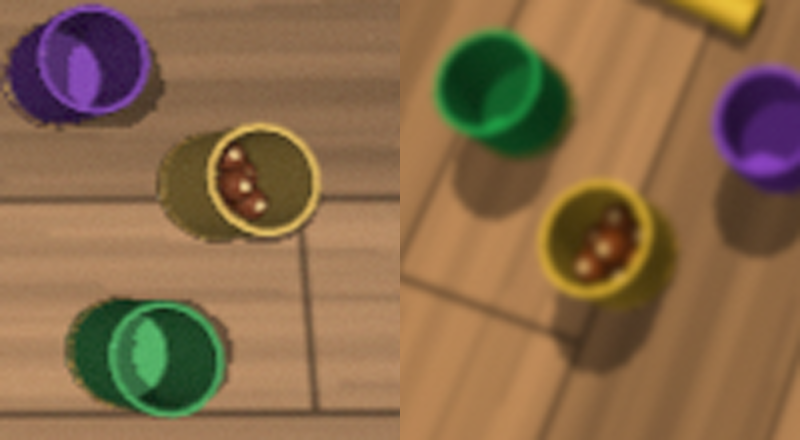

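View pics/cropB.png

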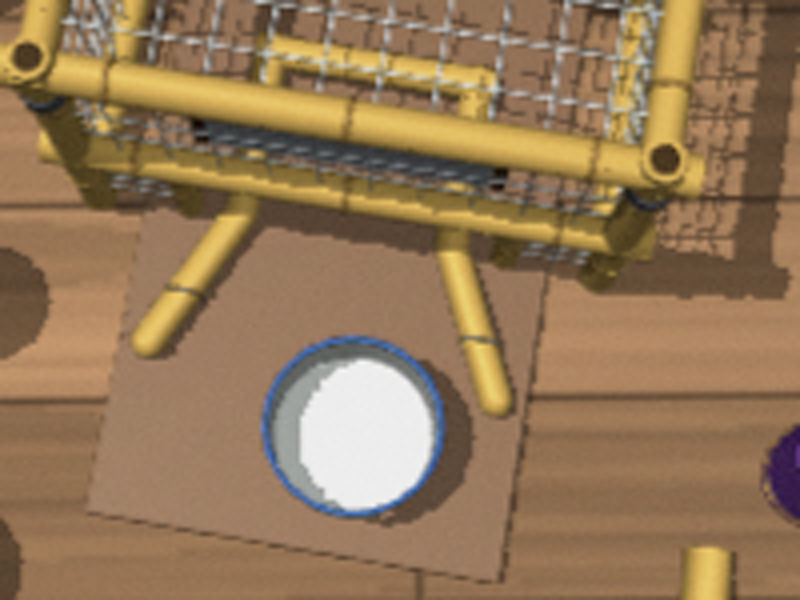

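View pics/cropC.png

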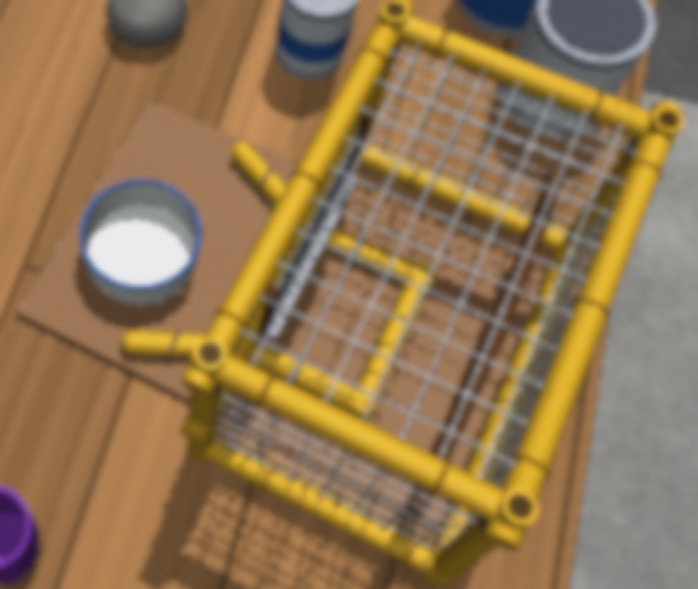

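Run:
```python
from h import *
S,T=cam("scene"),cam("top")
def load(l,n,uv):
    rs=np.load(f"pics/{l}_{n}.npy"); return min(rs,key=lambda r:np.hypot(*(np.argwhere(r).mean(0)[::-1]-uv)))
for l,r,h,us,ut,z in(("cup_mid",.033,.09,(157,315),(425,235),.045),("bowl_mid",.054,.048,(249,194),(259,194),.034),("tin",.038,.111,(308,118),(145,161),.055),("stone",.045,.051,(252,118),(150,230),.025),("coconut",.048,.046,(233,338),(404,160),.023)):
    gs,gt=load(l,"scene",us),load(l,"top",ut)
    for nm,rg in(("both",[(gs,S),(gt,T)]),("top",[(gt,T)]),("sc",[(gs,S)])):
        x,f=fitcyl(rg,r,h,onz(ut,z,T),r2=.056 if l[0]=='b' else None); print(l,nm,x.round(4),np.abs(f).max().round(2))
o=[((192,218.5),T,(-.2,.135,.01)),((295,235.5),T,(-.2,-.135,.01)),((255,147.9),S,(-.2,.135,.01)),((211.5,215.6),S,(-.2,-.135,.01))]
M=lambda p,P:np.r_[p[0]+np.cos(p[2])*P[0]-np.sin(p[2])*P[1],p[1]+np.sin(p[2])*P[0]+np.cos(p[2])*P[1],P[2]]
f=lambda p:np.concatenate([proj(M(p,P),KT)[0]-uv for uv,KT,P in o])
s=least_squares(f,[.6,0,0]);print("cage",s.x,np.degrees(s.x[2]),s.fun.round(2))
p=s.x
# overlay
for n,KT in(("top",T),("scene",S)):
    im=cv2.imread(f"pics/{n}0.png")
    def line(A,B,c):
        L=proj(np.array([M(p,np.array(A)*(1-t)+np.array(B)*t) for t in np.linspace(0,1,20)]),KT)
        cv2.polylines(im,[np.round(L*16).astype(int).reshape(-1,1,2)],False,c,1,16,4)
    for sg in(1,-1):
        line((-.085,sg*.103,.021),(.01,sg*.0585,.021),(0,0,255));line((.01,sg*.0585,.021),(.112,sg*.0585,.021),(0,0,255))
        line((-.2,sg*.135,.01),(.25,sg*.135,.01),(255,0,0))
    line((-.2,.135,.01),(-.2,-.135,.01),(255,0,0));line((0,.18,.244),(0,-.18,.244),(0,255,0));line((0,.105,.085),(0,-.105,.085),(0,255,0))
    line((.112,.0585,.021),(.112,-.0585,.021),(0,0,255))
    im=im[80:245,160:380] if n=="top" else im[115:305,205:430]
    cv2.imwrite(f"pics/ov_{n}.png",cv2.resize(im,None,fx=3,fy=3,interpolation=2))
```

```text
cup_mid both [ 0.4211 -0.3456  0.04  ] 0.88
cup_mid top [ 0.4223 -0.3476  0.0339] 0.25
cup_mid sc [ 0.4125 -0.345   0.0127] 0.46
bowl_mid both [0.5214 0.0482 0.0286] 0.74
bowl_mid top [0.5196 0.0486 0.0441] 0.15
bowl_mid sc [0.5174 0.0564 0.0091] 0.09
tin both [0.6163 0.3392 0.0489] 0.55
tin top [0.6129 0.3352 0.062 ] 0.41
tin sc [0.6162 0.3415 0.0457] 0.44
stone both [0.4381 0.3211 0.0097] 4.42
stone top [ 0.4475  0.3536 -0.1144] 1.22
stone sc [ 0.3903  0.4578 -0.1731] 1.76
coconut both [ 0.612  -0.3384  0.0281] 2.13
coconut top [ 0.6381 -0.3777 -0.0753] 0.1
coconut sc [ 0.6129 -0.3393  0.0471] 0.6
cage [ 0.64809014  0.05116707 -0.17440602] -9.9927287961089 [-0.37 -1.48  0.43 -0.82 -1.36 -1.32 -1.21  0.07]
```

```bash
python3 -c "
import cv2,numpy as np
a=cv2.imread('pics/ov_top.png');b=cv2.imread('pics/ov_scene.png')
a=cv2.resize(a,(400,300));b=cv2.resize(b,(400,338))
c=np.zeros((338,800,3),np.uint8);c[:300,:400]=a;c[:,400:]=b;cv2.imwrite('pics/ov.png',c)"
```

```text
(no output)
```

View pics/ov.png

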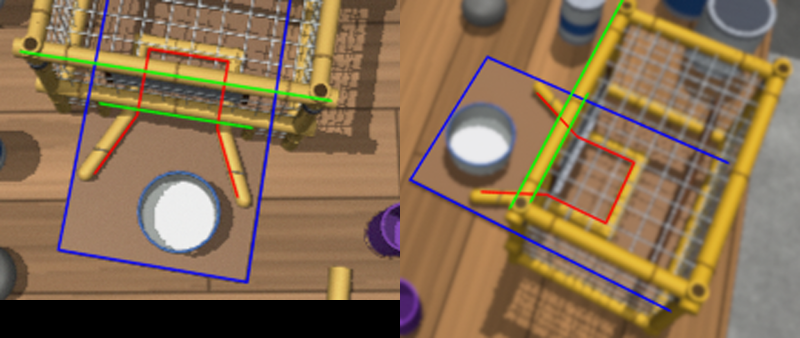

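```bash
cat >> h.py <<'E'
def toolR(alpha,psi,phi=0):
    # alpha deg below horizontal, psi heading, phi roll about tool z; camera up at phi=0
    a,p=np.radians([alpha,psi]); z=np.array([np.cos(a)*np.cos(p),np.cos(a)*np.sin(p),-np.sin(a)])
    x=np.array([np.sin(p),-np.cos(p),0]); y=np.cross(z,x)
    return np.c_[x,y,z]@R.from_euler('z',phi,degrees=True).as_matrix()
def pose():
    s=manip.read_state(); return np.array(s["ee_pos"]),R.from_euler('xyz',s["ee_rot"],degrees=True).as_matrix()
def row(pos,Rt,cur=None):
    p,Rc=cur or pose()
    t=R.from_matrix(Rc.T@Rt).as_rotvec()/np.pi; d=Rc.T@(np.array(pos)-p)/.3
    return np.r_[t,d].round(4).tolist()
E
python3 - <<'E'
from h import *
S,T=cam("scene"),cam("top")
for l,ut in(("green",(400,279)),("purple",(381,207))): print(l,onz(ut,.045,T))
G=np.array([.4215,-.3465,.06]);Rg=toolR(40,40)
print(row(G-.15*Rg[:,2],Rg), np.c_[Rg])
E
```

```text
green [ 0.31794285 -0.29273053  0.045     ]
purple [ 0.49269831 -0.25742742  0.045     ]
[0.2748, -0.0494, -0.1058, -0.4735, -0.576, 0.3131] [[ 0.64278761 -0.49240388  0.58682409]
 [-0.76604444 -0.41317591  0.49240388]
 [ 0.         -0.76604444 -0.64278761]]
```

```bash
python3 -m jog '[0.275,-0.049,-0.106,-0.474,-0.576,0.313,1, 0.275,-0.049,-0.106,-0.474,-0.576,0.313,1, 0.275,-0.049,-0.106,-0.474,-0.576,0.313,1, 0.275,-0.049,-0.106,-0.474,-0.576,0.313,1, 0.275,-0.049,-0.106,-0.474,-0.576,0.313,1, 0.275,-0.049,-0.106,-0.474,-0.576,0.313,1, 0.275,-0.049,-0.106,-0.474,-0.576,0.313,1, 0.275,-0.049,-0.106,-0.474,-0.576,0.313,1, 0.275,-0.049,-0.106,-0.474,-0.576,0.313,1, 0.275,-0.049,-0.106,-0.474,-0.576,0.313,1]' 40
python3 - <<'E'
from h import *
s=manip.read_state();print(s["t"],s["qpos"].round(2),s["ee_pos"],s["ee_rot"])
im=manip.snapshot("wrist");cv2.imwrite("pics/w1.png",im[:,:,::-1])
G=np.array([.4215,-.3465,.06]);Rg=toolR(40,40)
print(row(G-.15*Rg[:,2],Rg))
W=cam("wrist");np.save("pics/W1.npy",np.array([np.pad(W[0],((0,1),(0,1))),W[1]]))
o=manip.outline_of("cup_mid","wrist")
for d in o: print(d["conf"],d["uv"],d["region"].sum())
np.save("pics/cup_w1.npy",np.array([d["region"] for d in o]))
E
```

```text
t: 1.88
ee_pos: [0.3328, -0.4208, 0.1557]
ee_rot: [-130.0, 0.0, -50.1]
wrist_force: [0.8, -0.2, -0.5]
finger_gap: 0.0858
1.8833 [ 86.12  24.49 -13.67 101.96 -40.15  80.38  38.98] [ 0.33282979 -0.42080269  0.15571013] [-1.30018952e+02  2.32632540e-02 -5.01185556e+01]
[0.0003, -0.0005, 0.0002, -0.001, 0.0006, 0.0008]
0.92 [258.3, 180.5] 5768
0.88 [122.9, 213.2] 7094
0.83 [233.2, 101.5] 4268
```

View pics/w1.png

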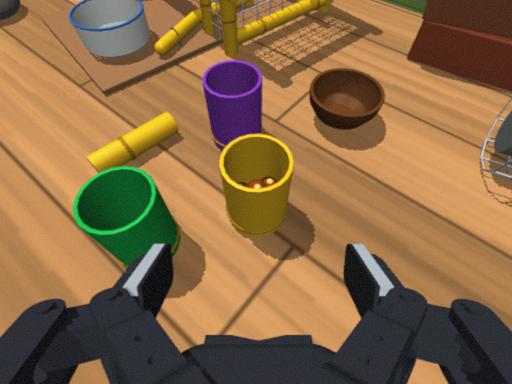

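Run:
```python
from h import *
S,T=cam("scene"),cam("top");w=np.load("pics/W1.npy");W=(w[0][:3,:3],w[1])
def load(l,n,uv):
    rs=np.load(f"pics/{l}_{n}.npy"); return min(rs,key=lambda r:np.hypot(*(np.argwhere(r).mean(0)[::-1]-uv)))
gs,gt=load("cup_mid","scene",(157,315)),load("cup_mid","top",(425,235))
gw=np.load("pics/cup_w1.npy")
for nm,rg in(("w",[(gw[0],W)]),("w+top",[(gw[0],W),(gt,T)]),("all",[(gw[0],W),(gt,T),(gs,S)])):
    x,f=fitcyl(rg,.033,.09,[.42,-.346,.045]);print(nm,x.round(4),np.abs(f).max().round(2))
x,f=fitcyl([(gw[1],W)],.033,.09,[.318,-.293,.045]);print("green",x,f.round(1))
x,f=fitcyl([(gw[2],W)],.033,.09,[.49,-.257,.045]);print("purple",x,f.round(1))
# FK fit
Q=np.radians([[71.16838427,18.44006322,-4.01571919,83.1777125,1.29603519,78.54069331,-3.25915374],manip.read_state()["qpos"]])
s=manip.read_state()
P=np.array([[0.21824002,-0.61171266,0.2491875],s["ee_pos"]]);E=[R.from_euler('xyz',[179.993,.113,-70.357],degrees=True).as_matrix(),R.from_euler('xyz',s["ee_rot"],degrees=True).as_matrix()]
import itertools
best=[]
for sg in itertools.product((1,-1),repeat=7):
  for base in range(0,360,90):
    tool=None;err=0
    for q,Em in zip(Q,E):
        M=R.from_euler('z',base,degrees=True)
        for k in range(7): M=M*R.from_euler('zyzyzyz'[k],sg[k]*q[k])
        M=M.as_matrix()
        if tool is None: tool=M.T@Em
        else: err=R.from_matrix((M@tool).T@Em).magnitude()
    best.append((np.degrees(err),sg,base,tool))
best.sort(key=lambda b:b[0])
for b in best[:6]:print(b[0],b[1],b[2],b[3].round(2).tolist())
```

```text
w [ 0.4243 -0.3435  0.0411] 0.23
w+top [ 0.4232 -0.3443  0.0428] 0.81
all [ 0.4224 -0.3449  0.0438] 1.22
green [ 0.32111377 -0.27491799  0.03907354] [ 0.2 -0.2  0.5 -0.6 -1.8  1.4]
purple [ 0.50366026 -0.23966895  0.03701798] [ 0.2  0.7  1.2 -1.9 -2.9  0.4]
0.00041548584418266263 (-1, 1, -1, 1, -1, 1, -1) 0 [[-1.0, -0.0, -0.0], [0.0, -1.0, -0.0], [-0.0, -0.0, 1.0]]
0.00041548584418266263 (-1, -1, -1, -1, -1, -1, -1) 180 [[1.0, 0.0, 0.0], [-0.0, 1.0, 0.0], [-0.0, -0.0, 1.0]]
11.483931492059009 (-1, -1, 1, -1, 1, 1, 1) 90 [[0.13, -0.91, -0.39], [-0.99, -0.14, -0.02], [-0.04, 0.39, -0.92]]
11.483931492059016 (-1, 1, 1, 1, 1, -1, 1) 270 [[-0.13, 0.91, 0.39], [0.99, 0.14, 0.02], [-0.04, 0.39, -0.92]]
15.50472836624543 (-1, 1, -1, 1, -1, -1, 1) 0 [[0.92, 0.0, 0.39], [-0.0, -1.0, 0.02], [0.39, -0.02, -0.92]]
15.50472836624543 (-1, -1, -1, -1, -1, 1, 1) 180 [[-0.92, -0.0, -0.39], [0.0, 1.0, -0.02], [0.39, -0.02, -0.92]]
```

```bash
cat >> h.py <<'E'
SG=np.array([-1,1,-1,1,-1,1,-1.])
def frames(qdeg):
    M=np.eye(3);out=[]
    for k in range(7):
        M=M@R.from_euler('zyzyzyz'[k],SG[k]*qdeg[k],degrees=True).as_matrix(); out.append(M)
    return out
E
python3 - <<'E'
from h import *
s=manip.read_state()
Q=[[71.16838427,18.44006322,-4.01571919,83.1777125,1.29603519,78.54069331,-3.25915374],s["qpos"]]
P=[[0.21824002,-0.61171266,0.2491875],s["ee_pos"]]
A=[];b=[]
for q,p in zip(Q,P):
    F=frames(q); A.append(np.c_[[0,0,1],F[2][:,2],F[4][:,2],F[6][:,2]]); b.append(p)
x,r,_,_=np.linalg.lstsq(np.vstack(A),np.concatenate(b),rcond=None);print(x,r, np.vstack(A)@x-np.concatenate(b))
E
```

```text
[0.19484711 0.49514999 0.49540193 0.314687  ] [0.0008132] [ 0.02093879  0.01697301  0.00131682  0.00629491 -0.00660254 -0.00131682]
```

Run:
```python
from h import *
G=np.array([.4235,-.3442,.06]);Rg=toolR(40,40)
print(row(G-.05*Rg[:,2],Rg),row(G,Rg))
```

```text
[0.0004, -0.0004, 0.0008, -0.0034, -0.0037, 0.3417] [0.0004, -0.0004, 0.0008, -0.0036, -0.0039, 0.5084]
```

```bash
python3 -m jog '[0,0,0,-0.003,-0.004,0.12,1, 0,0,0,-0.003,-0.004,0.24,1, 0,0,0,-0.003,-0.004,0.34,1, 0,0,0,-0.003,-0.004,0.40,1, 0,0,0,-0.003,-0.004,0.46,1, 0,0,0,-0.003,-0.004,0.508,1, 0,0,0,-0.003,-0.004,0.508,1]'
python3 - <<'E'
from h import *
s=manip.read_state();print(s["qpos"].round(3).tolist(),s["ee_pos"],s["wrist_force"])
im=manip.snapshot("wrist");cv2.imwrite("pics/w2.png",im[:,:,::-1])
E
```

```text
t: 2.57
ee_pos: [0.425, -0.3404, 0.0596]
ee_rot: [-129.9, -0.0, -49.7]
wrist_force: [-0.2, 0.9, 0.4]
finger_gap: 0.0857
[79.093, 29.126, -18.305, 110.292, -45.401, 63.872, 41.29] [ 0.42503648 -0.34044142  0.0595992 ] [-0.23609007  0.92678896  0.40305079]
```

View pics/w2.png

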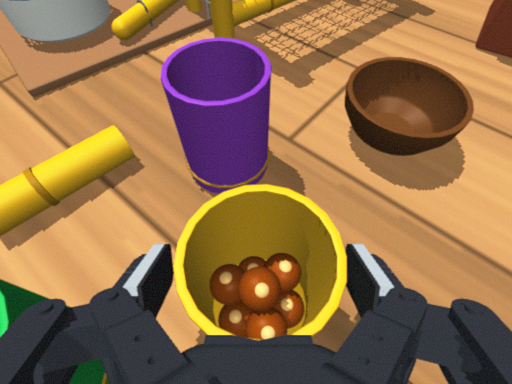

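```bash
python3 -m jog '[0,0,0,0,0,0,-0.2, 0,0,0,0,0,0,-0.2, 0,0,0,0,0,0,-0.2, 0,0,0,0,0,0,-0.2, 0,0,0,0,0,0,-0.2, 0,0,0,0,0,0,-0.2, 0,0,0,0,0,0,-0.2]' 40
python3 - <<'E'
from h import *
s=manip.read_state();print(s["qpos"].round(3).tolist(),s["ee_pos"].tolist(),s["ee_rot"],s["wrist_force"],s["finger_gap"])
im=manip.snapshot("wrist");cv2.imwrite("pics/w3.png",im[:,:,::-1])
E
```

```text
t: 3.2
ee_pos: [0.4229, -0.3455, 0.0609]
ee_rot: [-130.0, -0.2, -50.1]
wrist_force: [-2.2, -0.6, 6.1]
finger_gap: 0.0647
[79.379, 29.091, -18.099, 110.077, -45.445, 64.041, 41.313] [0.4229088933057073, -0.34551329539023373, 0.06090516787499665] [-129.95547509   -0.17542421  -50.07892034] [-2.23013668 -0.63984414  6.13130249] 0.06470371920951819
```

View pics/w3.png

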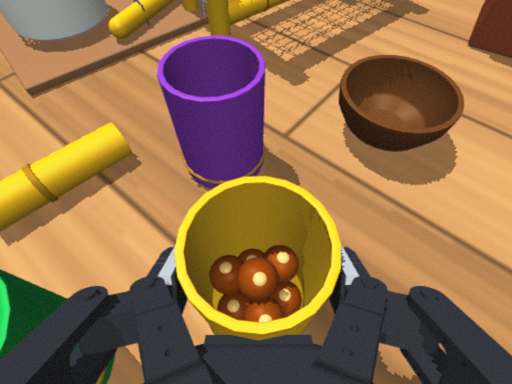

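```bash
python3 -m jog '[0,0,0,0,-0.05,-0.042,-0.2, 0,0,0,0,-0.1,-0.084,-0.2, 0,0,0,0,-0.17,-0.143,-0.2, 0,0,0,0,-0.25,-0.21,-0.2, 0,0,0,0,-0.32,-0.27,-0.2, 0,0,0,0,-0.383,-0.321,-0.2, 0,0,0,0,-0.383,-0.321,-0.2, 0,0,0,0,-0.383,-0.321,-0.2]'
python3 - <<'E'
from h import *
s=manip.read_state();print(s["qpos"].round(3).tolist(),s["ee_pos"].tolist(),s["ee_rot"].tolist(),s["wrist_force"],s["finger_gap"])
D=[([71.16838427,18.44006322,-4.01571919,83.1777125,1.29603519,78.54069331,-3.25915374],[0.21824002,-0.61171266,0.2491875]),
([ 86.12,24.49,-13.67,101.96,-40.15,80.38,38.98],[ 0.33282979,-0.42080269,0.15571013]),
([79.379,29.091,-18.099,110.077,-45.445,64.041,41.313],[0.4229088933057073,-0.34551329539023373,0.06090516787499665]),(s["qpos"],s["ee_pos"])]
import itertools
b=np.concatenate([d[1] for d in D])
def A(xs):
    rows=[]
    for q,p in D:
        F=[np.eye(3)]+frames(q)
        c=[[0,0,1],F[3][:,2],F[5][:,2],F[7][:,2]]+[F[i][:,a] for i,a in xs]
        rows.append(np.array(c).T)
    return np.vstack(rows)
cand=[(i,a) for i in range(0,8) for a in (0,1)]
for n in(0,1,2):
  res=[]
  for xs in itertools.combinations(cand,n):
    M=A(xs);x=np.linalg.lstsq(M,b,rcond=None)[0];res.append((np.abs(M@x-b).max(),xs,x.round(4)))
  res.sort(key=lambda r:r[0])
  for r in res[:5]:print(r)
E
```

```text
t: 3.92
ee_pos: [0.4225, -0.3451, 0.2101]
ee_rot: [-130.1, -0.3, -50.1]
wrist_force: [-0.2, -0.8, -2.2]
finger_gap: 0.0645
[80.15, 16.18, -18.606, 106.204, -45.039, 76.333, 30.172] [0.4225429328942216, -0.34514169553615964, 0.21013728024582853] [-130.14594002374199, -0.2744430149899357, -50.05087227976568] [-0.15699    -0.83657216 -2.17677446] 0.06450696986047603
(np.float64(0.020833972711868376), (), array([0.2173, 0.4702, 0.5018, 0.3095]))
(np.float64(0.0010971065424223159), ((1, 1),), array([ 0.2456,  0.4705,  0.5142,  0.3398, -0.0258]))
(np.float64(0.0010971065424224269), ((2, 1),), array([ 0.2456,  0.4705,  0.5142,  0.3398, -0.0258]))
(np.float64(0.0018898513360614544), ((3, 1),), array([ 0.2567,  0.4616,  0.5119,  0.342 , -0.0271]))
(np.float64(0.0018898513360614544), ((4, 1),), array([ 0.2567,  0.4616,  0.5119,  0.342 , -0.0271]))
(np.float64(0.0032384337684066566), ((0, 0),), array([ 0.246 ,  0.4753,  0.5195,  0.3426, -0.0289]))
(np.float64(0.00010402084058325212), ((2, 1), (3, 1)), array([ 0.2501,  0.4671,  0.5134,  0.3409, -0.016 , -0.0106]))
(np.float64(0.00010402084058325212), ((2, 1), (4, 1)), array([ 0.2501,  0.4671,  0.5134,  0.3409, -0.016 , -0.0106]))
(np.float64(0.00010402084058341865), ((1, 1), (3, 1)), array([ 0.2501,  0.4671,  0.5134,  0.3409, -0.016 , -0.0106]))
(np.float64(0.00010402084058341865), ((1, 1), (4, 1)), array([ 0.2501,  0.4671,  0.5134,  0.3409, -0.016 , -0.0106]))
(np.float64(0.0005049243356884392), ((1, 1), (4, 0)), array([ 0.2483,  0.463 ,  0.5142,  0.3406, -0.0266, -0.0058]))
```

```bash
cat >> h.py <<'E'
LL=dict(d1=.2501,d3=.4671,d5=.5134,d7=.3409,o1=-.016,o3=-.0106)
LO=np.array([-163.93,-17.29,-79.2,3.27,-89.18,5.43,-154.24]);HI=np.array([163.93,119.83,71.16,140.29,269.18,117.66,154.24])
def fk(q):
    F=frames(q)
    p=LL['d1']*np.array([0,0,1.])+LL['o1']*F[0][:,1]+LL['d3']*F[2][:,2]+LL['o3']*F[2][:,1]+LL['d5']*F[4][:,2]+LL['d7']*F[6][:,2]
    return p,F[6]@np.diag([-1,-1,1.]),F
def ik(p,Rt,q0):
    def f(q):
        P,M,_=fk(q); return np.r_[(P-p)*20,R.from_matrix(M.T@Rt).as_rotvec()*5,(q-q0)*2e-4]
    s=least_squares(f,np.clip(q0,LO+.1,HI-.1),bounds=(LO,HI)); P,M,_=fk(s.x)
    return s.x,np.linalg.norm(P-p),np.degrees(R.from_matrix(M.T@Rt).magnitude())
def path(p1,R1,q0,p0=None,R0=None,n=12):
    if p0 is None: p0,R0,_=fk(q0)
    rv=R.from_matrix(R0.T@R1).as_rotvec(); q=q0;Q=[q0]
    for k in range(1,n+1):
        t=k/n; q,e,a=ik(p0+(p1-p0)*t,R0@R.from_rotvec(rv*t).as_matrix(),q); Q.append(q)
        if e>.003 or a>1.5: return np.array(Q),e,a,k
    return np.array(Q),e,a,n
CT=np.array([0,-.766,-.643]) # cup axis in tool
BOWL=np.array([.5205,.0485,.034])
def pourpose(al,psi,phi,back=.015,liph=.08):
    Rt=toolR(al,psi,phi); ax=Rt@CT; hd=ax[:2]/np.linalg.norm(ax[:2])
    mouth=np.r_[BOWL[:2]-back*hd,0]
    tip=np.arccos(ax[2]); lipdrop=.029*np.sin(tip) # lower lip below mouth centre
    mouth[2]=liph+lipdrop
    mid=mouth-.045*ax
    tcp=mid+.016*ax
    return tcp,Rt,mid,np.degrees(tip)
E
cat > plan.py <<'E'
from h import *
q0=np.array([80.15,16.18,-18.606,106.204,-45.039,76.333,30.172])
p0,R0,_=fk(q0);print(p0)
for psi in(20,40,60,80):
  for al in(10,20):
    for phi in(130,-130,150,-150):
        Rt=toolR(al,psi,0)
        tcp,Re,mid,tip=pourpose(al,psi,phi)
        # carry: go to high pose w/o roll, then roll at pour
        up=np.array([*tcp[:2],.23])
        Q1,e1,a1,k1=path(up,toolR(40,psi),q0)
        if k1<12 or e1>.003: print(psi,al,phi,"carry fail",k1,e1,a1);continue
        Q=Q1; q=Q1[-1]; ok=1
        for ph in np.linspace(0,phi,14)[1:]:
            f=abs(ph/phi); q,e,a=ik(up+(tcp-up)*f,toolR(40+(al-40)*f,psi,ph),q)
            if e>.003 or a>1.5: ok=0;break
        F=fk(q)[2]
        wrist=tcp-.34*Re[:,2]
        print(psi,al,phi,"ok" if ok else f"fail at {ph:.0f} {e:.3f} {a:.1f}",round(tip),mid.round(3),q.round(0),wrist.round(2))
E
python3 plan.py
```

```text
[ 0.42251718 -0.34525735  0.21017233]
20 10 130 carry fail 10 0.006506895625382102 1.2220811337904387
20 10 -130 fail at -40 0.007 3.3 112 [0.574 0.03  0.124] [ -2. -13.   9. 140. -89.  23.  57.] [ 0.25 -0.08  0.18]
20 10 150 carry fail 10 0.0032994824382349976 0.6158317048728691
20 10 -150 fail at -46 0.007 3.5 123 [0.573 0.042 0.129] [ -1. -13.   7. 140. -89.  22.  62.] [ 0.24 -0.07  0.18]
20 20 130 carry fail 10 0.005770331727377161 1.0757325969849871
20 20 -130 fail at -50 0.006 2.8 104 [0.577 0.031 0.119] [ -5. -12.  12. 140. -89.  21.  67.] [ 0.26 -0.07  0.23]
20 20 150 carry fail 11 0.004893149012329433 0.7523068030936942
20 20 -150 fail at -58 0.006 3.0 114 [0.576 0.044 0.125] [ -6. -12.  11. 140. -89.  20.  74.] [ 0.26 -0.06  0.23]
40 10 130 fail at 60 0.007 3.0 112 [0.531 0.104 0.124] [-14.  -5.  29. 140. -89.  47. -23.] [ 0.27 -0.13  0.18]
40 10 -130 fail at -110 0.005 1.8 112 [0.577 0.049 0.124] [ 99.  69. -79. 135. -50.  12. 154.] [ 0.31 -0.17  0.18]
40 10 150 fail at 69 0.006 2.2 123 [0.541 0.097 0.129] [-35.  -5.  52. 140. -89.  46. -30.] [ 0.28 -0.13  0.18]
40 10 -150
[... 1430 characters left out ...]
 0.44 -0.24  0.18]
80 10 -130 ok 112 [0.563 0.086 0.124] [ 79.  70. -69. 109. -19.  56. 154.] [ 0.49 -0.25  0.18]
80 10 150 ok 123 [0.505 0.099 0.129] [ 47.  38. -24. 116. -62.  78. -92.] [ 0.45 -0.24  0.18]
80 10 -150 fail at -150 0.004 3.0 123 [0.552 0.091 0.129] [ 83.  84. -79. 110.   3.  54. 154.] [ 0.49 -0.25  0.18]
80 20 130 ok 104 [0.494 0.101 0.119] [ 47.  31. -26. 118. -58.  72. -78.] [ 0.45 -0.23  0.23]
80 20 -130 ok 104 [0.564 0.088 0.119] [ 75.  57. -66. 110. -23.  54. 154.] [ 0.5  -0.24  0.23]
80 20 150 ok 114 [0.506 0.103 0.125] [ 45.  31. -24. 117. -59.  72. -98.] [ 0.45 -0.23  0.23]
80 20 -150 ok 114 [0.553 0.095 0.125] [ 82.  73. -79. 111.   1.  52. 154.] [ 0.49 -0.23  0.23]
```

```bash
cat > plan2.py <<'E'
from h import *
q0=np.array([80.15,16.18,-18.606,106.204,-45.039,76.333,30.172])
PSI=75
def way(phi,al,liph=.085,back=.02,psi=PSI):
    Rt=toolR(al,psi,phi);ax=Rt@CT;ax/=np.linalg.norm(ax);hd=ax[:2]/np.linalg.norm(ax[:2])
    g=np.array([0,0,-1.]);gp=g-g@ax*ax;gp/=np.linalg.norm(gp)
    lip=np.r_[BOWL[:2]-back*hd,liph]
    mid=lip-.029*gp-.045*ax
    return mid+.016*ax,Rt,mid,np.degrees(np.arccos(ax[2])),hd
def minz(tcp,Rt):
    pts=[(sx*.052,sy*.012,z) for sx in(1,-1) for sy in(1,-1) for z in(-.054,.019)]+[(sx*.043,sy*.043,z) for sx in(1,-1) for sy in(1,-1) for z in(-.054,-.15)]+[(sx*.02,-.1,-.124+sz*.02) for sx in(1,-1) for sz in(1,-1)]
    W=tcp+np.array(pts)@Rt.T; return W[:8,2].min(),W[8:16,2].min(),W[16:,2].min(),W[:,0].max()
W=[(0,40),(30,32),(60,25),(80,20),(100,15),(115,12),(130,10),(140,10),(150,10)]
if __name__=="__main__":
    q=q0
    up=np.array([.50,.04,.235]);Q,e,a,k=path(up,toolR(40,PSI),q0);print("carry",k,e,a,Q[-1].round(0));q=Q[-1]
    for ph,al in W[1:]:
        t,Rt,mid,tip,hd=way(ph,al); lift=max(0,(60-ph)/60*.1)
        t=t+[0,0,lift];q,e,a=ik(t,Rt,q)
        print(ph,al,"tip",round(tip),"tcp",t.round(3),"mid",mid.round(3),"hd",hd.round(2),"err",round(e,4),round(a,1),q.round(0),np.round(minz(t,Rt),3))
E
python3 plan2.py
```

```text
carry 12 5.575156488165245e-08 1.5206105529424363e-05 [ 60.   7. -39. 115. -47.  74.  26.]
30 32 tip 25 tcp [0.477 0.088 0.121] mid [0.472 0.092 0.057] hd [ 0.75 -0.67] err 0.0 0.0 [ 56.  19. -36. 125. -55.  62.  13.] [0.08  0.1   0.241 0.53 ]
60 25 tip 52 tcp [0.479 0.093 0.09 ] mid [0.471 0.102 0.08 ] hd [ 0.68 -0.74] err 0.0 0.0 [ 53.  28. -32. 125. -59.  62.  -8.] [0.036 0.059 0.163 0.552]
80 20 tip 70 tcp [0.485 0.093 0.102] mid [0.476 0.105 0.097] hd [ 0.62 -0.78] err 0.0 0.0 [ 53.  30. -30. 124. -62.  66. -25.] [0.046 0.074 0.136 0.558]
100 15 tip 88 tcp [0.492 0.09  0.113] mid [0.484 0.103 0.112] hd [ 0.56 -0.83] err 0.0 0.0 [ 52.  33. -28. 122. -64.  70. -43.] [0.056 0.079 0.104 0.565]
115 12 tip 101 tcp [0.499 0.086 0.119] mid [0.491 0.1   0.122] hd [ 0.5  -0.87] err 0.0 0.0 [ 51.  35. -27. 121. -65.  73. -56.] [0.064 0.074 0.081 0.567]
130 10 tip 112 tcp [0.506 0.081 0.123] mid [0.5   0.095 0.129] hd [ 0.41 -0.91] err 0.0 0.0 [ 50.  36. -25. 120. -66.  75. -71.] [0.073 0.072 0.062 0.563]
140 10 tip 118 tcp [0.51  0.079 0.124] mid [0.506 0.092 0.132] hd [ 0.32 -0.95] err 0.0 0.0 [ 49.  36. -24. 119. -66.  76. -81.] [0.079 0.074 0.054 0.562]
150 10 tip 123 tcp [0.514 0.077 0.125] mid [0.512 0.09  0.134] hd [ 0.21 -0.98] err 0.0 0.0 [ 48.  36. -23. 118. -66.  77. -91.] [0.086 0.077 0.048 0.569]
```

Run:
```python
from h import *
print(row([.44,-.12,.235],toolR(40,75)),row([.50,.04,.235],toolR(40,75)))
```

```text
[0.0013, -0.15, -0.1242, -0.5376, -0.4048, 0.3474] [0.0013, -0.15, -0.1242, -0.818, -0.7254, 0.7255]
```

```bash
python3 -m jog '[0,-0.02,-0.016,-0.07,-0.05,0.045,-0.2, 0,-0.04,-0.033,-0.14,-0.11,0.09,-0.2, 0,-0.06,-0.05,-0.21,-0.16,0.14,-0.2, 0,-0.08,-0.066,-0.29,-0.22,0.19,-0.2, 0,-0.1,-0.083,-0.36,-0.27,0.23,-0.2, 0,-0.12,-0.1,-0.43,-0.32,0.28,-0.2, 0.001,-0.14,-0.115,-0.49,-0.37,0.32,-0.2, 0.001,-0.15,-0.124,-0.538,-0.405,0.347,-0.2, 0.001,-0.15,-0.124,-0.538,-0.405,0.347,-0.2, 0.001,-0.15,-0.124,-0.538,-0.405,0.347,-0.2]'
python3 - <<'E'
from h import *
s=manip.read_state();print(s["qpos"].round(2).tolist(),s["ee_pos"],fk(s["qpos"])[0],s["finger_gap"])
W=cam("wrist")
im=manip.snapshot("wrist");cv2.imwrite("pics/w4.png",im[:,:,::-1])
o=manip.outline_of("bowl_mid","wrist");print([(d["conf"],d["uv"],d["region"].sum()) for d in o])
np.savez("pics/w4.npz",K=W[0],T=W[1],r=np.array([d["region"] for d in o]))
E
```

```text
t: 4.75
ee_pos: [0.4398, -0.1172, 0.2347]
ee_rot: [-129.8, 0.2, -14.8]
wrist_force: [0.5, -1.4, -2.7]
finger_gap: 0.0648
[69.04, 12.17, -29.83, 109.07, -38.78, 86.11, 35.63] [ 0.43978504 -0.11724165  0.23470041] [ 0.43982024 -0.11727983  0.23471607] 0.06476523127252568
[(0.94, [294.9, 168.7], np.int64(2651)), (0.36, [260.2, 239.8], np.int64(15635))]
```

View pics/w4.png

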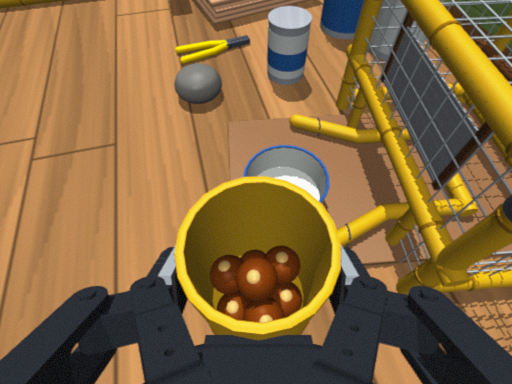

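Run:
```python
from h import *
z=np.load("pics/w4.npz");W=(z["K"],z["T"]);r=z["r"][0]
ys,xs=np.nonzero(r);print("obs",xs.min()-.0,xs.max()+1,ys.min())
obs=np.array([xs.min(),xs.max()+1,ys.min()])
def f(p):
    h=proj(cyl(np.r_[p,.034],.054,.048,r2=.056),W);return np.r_[h[:,0].min(),h[:,0].max(),h[:,1].min()]-obs+.0
print(f(BOWL[:2]));s=least_squares(f,BOWL[:2]);print(s.x,s.fun)
print(row([.50,.04,.235],toolR(40,75)))
```

```text
obs 244.0 329 145
[-1.27520827 -0.83416443 -1.13370247]
[0.52121241 0.04625367] [-0.35001135  0.34565105 -0.07970213]
[-0.001, 0.0003, -0.0009, 0.0566, -0.3632, 0.4337]
```

```bash
sed -i 's/^BOWL=.*/BOWL=np.array([.521,.047,.034])/' h.py
python3 - <<'E'
from plan2 import *
for ph,al,l in((30,32,.20),(60,25,.14),(75,21,.115)):
    t,Rt,mid,tip,hd=way(ph,al,l);print(ph,t.round(3),mid.round(3),round(tip),np.round(minz(t,Rt),3),row(t,Rt))
E
```

```text
30 [0.477 0.086 0.186] [0.472 0.091 0.172] 25 [0.145 0.165 0.306 0.53 ] [0.0425, -0.0111, 0.1655, -0.0559, -0.3206, 0.6368]
60 [0.48  0.092 0.145] [0.471 0.101 0.135] 52 [0.091 0.114 0.218 0.552] [0.0747, -0.0429, 0.3305, -0.052, -0.2275, 0.7408]
75 [0.484 0.092 0.129] [0.475 0.103 0.123] 65 [0.073 0.1   0.173 0.558] [0.0892, -0.0682, 0.4118, -0.0394, -0.191, 0.7776]
```

```bash
python3 -m jog '[0.004,-0.001,0.016,-0.006,-0.032,0.064,-0.2, 0.009,-0.002,0.033,-0.011,-0.064,0.127,-0.2, 0.013,-0.003,0.05,-0.017,-0.096,0.191,-0.2, 0.017,-0.004,0.066,-0.022,-0.128,0.255,-0.2, 0.021,-0.006,0.083,-0.028,-0.16,0.318,-0.2, 0.026,-0.007,0.1,-0.034,-0.192,0.382,-0.2, 0.03,-0.008,0.116,-0.039,-0.224,0.446,-0.2, 0.036,-0.01,0.14,-0.047,-0.27,0.54,-0.2, 0.042,-0.011,0.165,-0.056,-0.321,0.637,-0.2, 0.042,-0.011,0.165,-0.056,-0.321,0.637,-0.2]'
python3 - <<'E'
from plan2 import *
s=manip.read_state();print(s["qpos"].round(1).tolist(),s["finger_gap"])
im=manip.snapshot("top");cv2.imwrite("pics/t5.png",cv2.resize(im[90:290,150:420,::-1],None,fx=2.5,fy=2.5))
im=manip.snapshot("scene");cv2.imwrite("pics/s5.png",im[:,:,::-1])
for ph,al,l in((45,28,.165),(60,25,.14),(75,21,.115)):
    t,Rt,mid,tip,hd=way(ph,al,l);print(ph,row(t,Rt))
E
```

```text
t: 5.68
ee_pos: [0.475, 0.0918, 0.1858]
ee_rot: [-125.8, 25.4, -31.6]
wrist_force: [-1.3, 0.2, -2.4]
finger_gap: 0.0647
[57.6, 11.1, -37.9, 123.2, -56.1, 69.3, 6.7] 0.06465827536142706
45 [0.0184, -0.0134, 0.084, 0.0347, 0.0578, 0.0548]
60 [0.0285, -0.0277, 0.1672, 0.0588, 0.0908, 0.0885]
75 [0.0389, -0.0497, 0.2499, 0.0902, 0.1203, 0.1201]
```

View pics/t5.png

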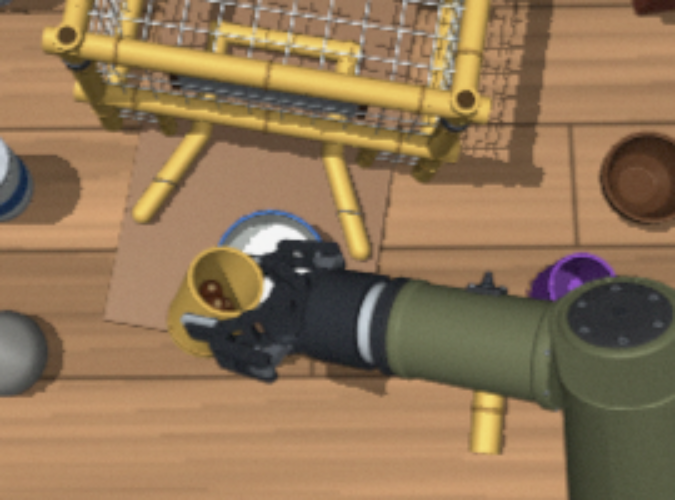

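View pics/s5.png

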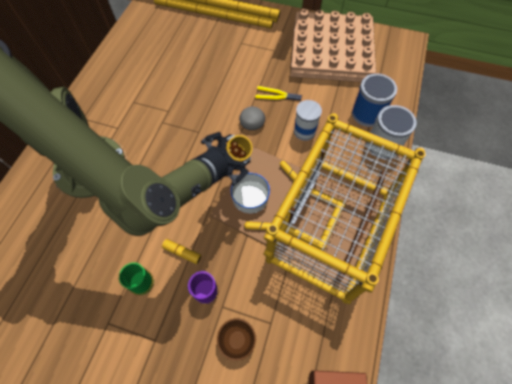

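```bash
python3 -m jog '[0.006,-0.004,0.028,0.012,0.019,0.018,-0.2, 0.012,-0.009,0.056,0.023,0.038,0.036,-0.2, 0.018,-0.013,0.084,0.035,0.058,0.055,-0.2, 0.022,-0.018,0.112,0.043,0.069,0.066,-0.2, 0.025,-0.023,0.14,0.051,0.08,0.077,-0.2, 0.0285,-0.028,0.167,0.059,0.091,0.0885,-0.2, 0.032,-0.035,0.195,0.069,0.101,0.099,-0.2, 0.035,-0.042,0.222,0.08,0.111,0.11,-0.2, 0.039,-0.05,0.25,0.09,0.12,0.12,-0.2, 0.039,-0.05,0.25,0.09,0.12,0.12,-0.2]'
python3 - <<'E'
from plan2 import *
s=manip.read_state();print(s["qpos"].round(1).tolist(),s["finger_gap"],s["wrist_force"])
im=manip.snapshot("scene");cv2.imwrite("pics/s6.png",cv2.resize(im[90:260,170:370,::-1],None,fx=3.5,fy=3.5))
for ph,al,l in((80,20,.11),(90,17,.106),(100,15,.104),(110,13,.102),(120,11,.1)):
    t,Rt,mid,tip,hd=way(ph,al,l);print(ph,t.round(3),round(tip),np.round(minz(t,Rt),3),row(t,Rt))
E
```

```text
t: 6.62
ee_pos: [0.4852, 0.0891, 0.1284]
ee_rot: [-146.3, 64.5, -68.8]
wrist_force: [-0.6, -0.1, -2.8]
finger_gap: 0.0645
[54.9, 26.3, -32.3, 123.8, -61.0, 67.6, -23.9] 0.06446973727494999 [-0.63705071 -0.11263497 -2.82900257]
80 [0.485 0.092 0.127] 70 [0.071 0.099 0.161 0.558] [0.0, -0.0056, 0.0277, 0.0034, 0.002, 0.0086]
90 [0.489 0.09  0.129] 79 [0.074 0.104 0.14  0.561] [0.0017, -0.0221, 0.0832, 0.0016, -0.0121, 0.0055]
100 [0.493 0.089 0.132] 88 [0.075 0.098 0.123 0.566] [0.0003, -0.0335, 0.1387, -0.0022, -0.0278, -0.0006]
110 [0.497 0.086 0.134] 96 [0.078 0.092 0.106 0.567] [-0.0032, -0.0449, 0.1941, -0.0029, -0.0445, -0.0075]
120 [0.502 0.083 0.135] 105 [0.082 0.088 0.089 0.567] [-0.0086, -0.0562, 0.2493, -0.0005, -0.0615, -0.0147]
```

View pics/s6.png

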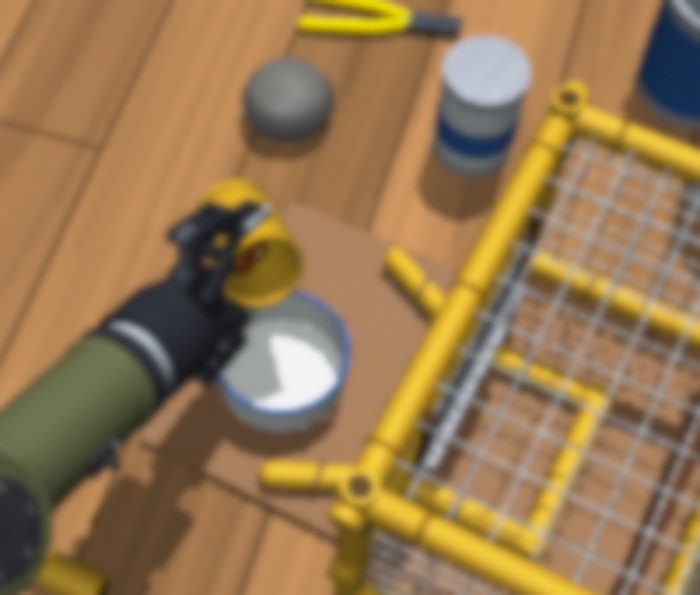

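```bash
python3 -m jog '[0,-0.003,0.014,0.002,0.001,0.006,-0.2, 0,-0.0056,0.028,0.003,0.002,0.0086,-0.2, 0.0005,-0.011,0.046,0.0025,-0.003,0.0075,-0.2, 0.001,-0.016,0.064,0.002,-0.007,0.0065,-0.2, 0.0017,-0.022,0.083,0.0016,-0.012,0.0055,-0.2, 0.001,-0.026,0.102,0.0005,-0.017,0.0035,-0.2, 0.0007,-0.03,0.12,-0.001,-0.023,0.0015,-0.2, 0.0003,-0.0335,0.139,-0.0022,-0.028,-0.0006,-0.2, -0.001,-0.037,0.157,-0.0025,-0.033,-0.003,-0.2, -0.002,-0.041,0.175,-0.0027,-0.039,-0.005,-0.2]'
python3 - <<'E'
from plan2 import *
s=manip.read_state();print(s["qpos"].round(1).tolist(),s["finger_gap"],s["wrist_force"])
im=manip.snapshot("scene");cv2.imwrite("pics/s7.png",cv2.resize(im[90:260,170:370,::-1],None,fx=3.5,fy=3.5))
for ph,al,l in((107,13,.102),(115,12,.1),(123,11,.1),(131,10,.1),(140,10,.1),(150,10,.1)):
    t,Rt,mid,tip,hd=way(ph,al,l);print(ph,t.round(3),round(tip),np.round(minz(t,Rt),3),row(t,Rt))
E
```

```text
t: 7.5
ee_pos: [0.4961, 0.0877, 0.1346]
ee_rot: [130.7, 68.7, -156.1]
wrist_force: [0.8, 0.1, -1.7]
finger_gap: 0.0642
[52.9, 31.6, -29.1, 121.6, -63.9, 72.5, -50.8] 0.06420700599410217 [ 0.75286377  0.1220883  -1.73104248]
107 [0.496 0.087 0.133] 94 [0.077 0.093 0.109 0.567] [-0.0007, -0.0038, 0.0021, 0.005, -0.001, -0.0019]
115 [0.499 0.084 0.134] 101 [0.079 0.089 0.096 0.568] [-0.003, -0.009, 0.0465, -0.0002, -0.0129, -0.0063]
123 [0.503 0.082 0.136] 107 [0.083 0.088 0.086 0.566] [-0.0059, -0.0138, 0.0909, -0.0101, -0.0239, -0.0124]
131 [0.507 0.08  0.138] 113 [0.088 0.088 0.076 0.563] [-0.0096, -0.0184, 0.1353, -0.0185, -0.0358, -0.0185]
140 [0.511 0.077 0.139] 118 [0.094 0.089 0.069 0.562] [-0.0111, -0.0177, 0.1853, -0.0259, -0.0491, -0.0232]
150 [0.515 0.075 0.14 ] 123 [0.101 0.092 0.063 0.57 ] [-0.0127, -0.0168, 0.2408, -0.0324, -0.0639, -0.0277]
```

View pics/s7.png

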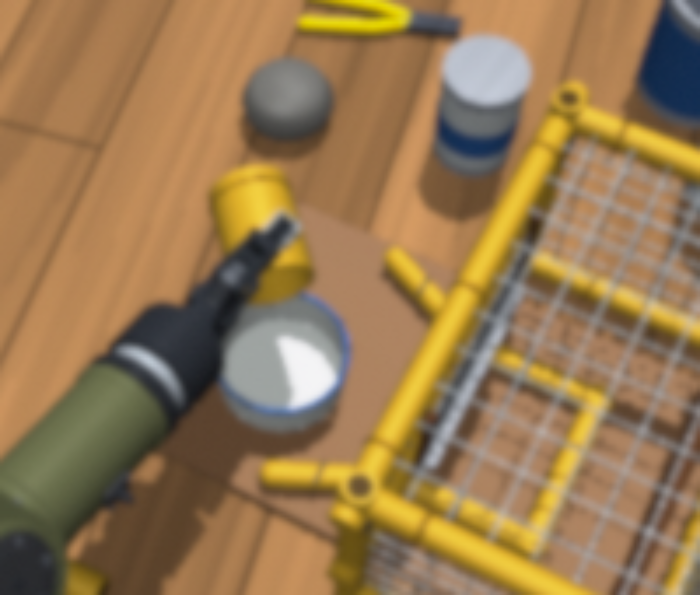

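```bash
python3 -m jog '[-0.002,-0.006,0.022,0,-0.006,-0.004,-0.2, -0.003,-0.009,0.046,0,-0.013,-0.006,-0.2, -0.004,-0.011,0.061,-0.003,-0.017,-0.008,-0.2, -0.005,-0.012,0.076,-0.006,-0.02,-0.01,-0.2, -0.006,-0.014,0.091,-0.01,-0.024,-0.012,-0.2, -0.007,-0.015,0.106,-0.013,-0.028,-0.014,-0.2, -0.008,-0.017,0.12,-0.016,-0.032,-0.016,-0.2, -0.0096,-0.0184,0.135,-0.0185,-0.036,-0.0185,-0.2, -0.01,-0.018,0.152,-0.021,-0.04,-0.02,-0.2, -0.0105,-0.018,0.17,-0.0235,-0.045,-0.0215,-0.2]'
python3 - <<'E'
from plan2 import *
s=manip.read_state();print(s["qpos"].round(1).tolist(),s["finger_gap"],s["wrist_force"])
im=manip.snapshot("scene");cv2.imwrite("pics/s8.png",cv2.resize(im[90:260,170:370,::-1],None,fx=3.5,fy=3.5))
for ph,al,l in((140,10,.1),(150,10,.1)):
    t,Rt,mid,tip,hd=way(ph,al,l);print(ph,t.round(3),round(tip),np.round(minz(t,Rt),3),row(t,Rt))
E
```

```text
t: 8.38
ee_pos: [0.5089, 0.0789, 0.1391]
ee_rot: [103.6, 42.1, 174.2]
wrist_force: [0.3, 0.1, -1.9]
finger_gap: 0.0643
[50.4, 34.3, -25.7, 119.3, -65.7, 76.2, -79.6] 0.06434014724812957 [ 0.33694839  0.08800774 -1.92875945]
140 [0.511 0.077 0.139] 118 [0.094 0.089 0.069 0.562] [0.0001, -0.0002, 0.0157, -0.0037, -0.004, -0.0031]
150 [0.515 0.075 0.14 ] 123 [0.101 0.092 0.063 0.57 ] [0.0, -0.0002, 0.0712, -0.017, -0.0133, -0.0075]
```

View pics/s8.png

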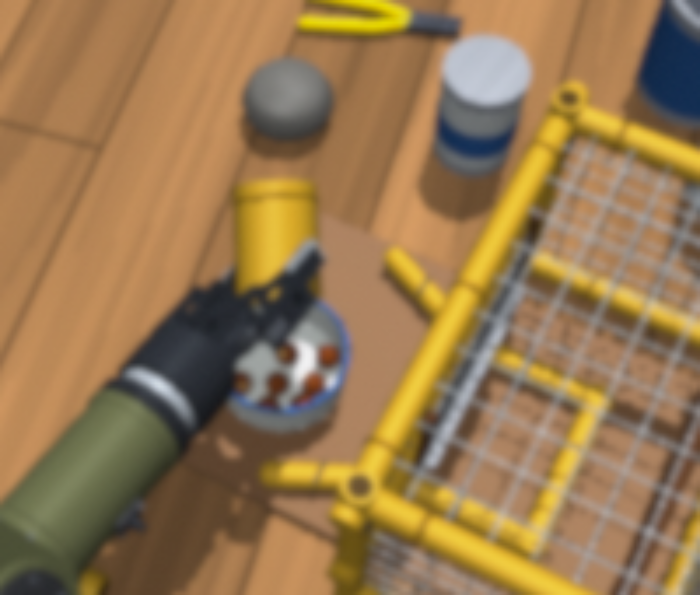

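```bash
python3 -m jog '[0,0,0.016,-0.004,-0.004,-0.003,-0.2, 0,0,0.034,-0.008,-0.007,-0.005,-0.2, 0,0,0.052,-0.012,-0.01,-0.006,-0.2, 0,0,0.071,-0.017,-0.013,-0.0075,-0.2, 0,0,0.071,-0.017,-0.013,-0.0075,-0.2, 0,0,0.071,-0.017,-0.013,-0.0075,-0.2, 0,0,0.071,-0.017,-0.013,-0.0075,-0.2, 0,0,0.071,-0.017,-0.013,-0.0075,-0.2]'
python3 - <<'E'
from plan2 import *
s=manip.read_state();print(s["qpos"].round(1).tolist(),s["finger_gap"],s["wrist_force"],s["ee_pos"])
im=manip.snapshot("scene");im2=manip.snapshot("top");cv2.imwrite("pics/s9.png",np.hstack([cv2.resize(im[140:220,215:295,::-1],None,fx=5,fy=5,interpolation=2),cv2.resize(im2[140:240,200:300,::-1],None,fx=4,fy=4,interpolation=2)]))
p,_=pose()
print(row(p+[-.02,-.05,.12],toolR(40,75,100)))
for ph in(120,100,60,0):print(ph,row([.45,-.02,.26],toolR(40,75,ph)))
E
```

```text
t: 9.1
ee_pos: [0.5139, 0.0762, 0.1397]
ee_rot: [101.5, 29.7, 170.9]
wrist_force: [0.3, 0.6, -0.7]
finger_gap: 0.0646
[49.0, 34.4, -24.3, 118.6, -66.0, 77.0, -92.5] 0.0645575103367072 [ 0.27006194  0.58141384 -0.71489251] [0.51389729 0.07623454 0.13970151]
[0.0993, 0.1408, -0.2703, -0.1634, 0.3251, -0.2445]
120 [0.1198, 0.119, -0.1618, -0.0598, 0.3493, -0.4287]
100 [0.0993, 0.1408, -0.2703, -0.0598, 0.3493, -0.4287]
60 [0.0485, 0.1786, -0.4865, -0.0598, 0.3493, -0.4287]
0 [-0.0574, 0.2172, -0.8076, -0.0598, 0.3493, -0.4287]
```

View pics/s9.png

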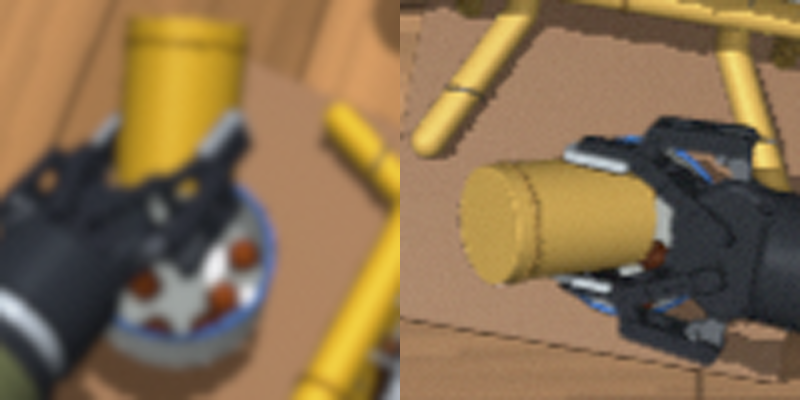

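Run:
```python
from h import *
p,Rc=pose()
print(row(p+[0,0,.1],Rc),row(p+[-.05,-.08,.12],Rc))
```

```text
[0.0, 0.0, 0.0, -0.1647, 0.284, -0.0575] [0.0, 0.0, 0.0, -0.0914, 0.3425, -0.365]
```

```bash
python3 -m jog '[0,0,0,-0.05,0.09,-0.018,-0.2, 0,0,0,-0.11,0.19,-0.038,-0.2, 0,0,0,-0.165,0.284,-0.058,-0.2, 0,0,0,-0.15,0.30,-0.16,-0.2, 0,0,0,-0.12,0.32,-0.26,-0.2, 0,0,0,-0.091,0.342,-0.365,-0.2, 0,0,0,-0.091,0.342,-0.365,-0.2]'
python3 - <<'E'
from plan2 import *
im=manip.snapshot("scene");im2=manip.snapshot("top");cv2.imwrite("pics/s10.png",np.hstack([cv2.resize(im[140:220,215:295,::-1],None,fx=5,fy=5,interpolation=2),cv2.resize(im2[140:240,200:300,::-1],None,fx=4,fy=4,interpolation=2)]))
p,_=pose();print(p,manip.read_state()["qpos"].round(0))
for ph in(120,90,60,30,0):print(ph,row([.44,-.12,.26],toolR(40,75 if ph>30 else 60,ph)))
E
```

```text
t: 9.78
ee_pos: [0.4632, -0.0092, 0.2597]
ee_rot: [101.7, 29.6, 170.5]
wrist_force: [1.3, 0.3, -1.3]
finger_gap: 0.0644
[ 0.46405273 -0.00500248  0.25945714] [  58.   20.  -22.  118.  -62.   93. -102.]
120 [0.1191, 0.1194, -0.1623, 0.0142, -0.0681, -0.3854]
90 [0.0871, 0.1512, -0.3249, 0.0142, -0.0681, -0.3854]
60 [0.0476, 0.1785, -0.487, 0.0142, -0.0681, -0.3854]
30 [0.0898, 0.1954, -0.6096, 0.0142, -0.0681, -0.3854]
0 [0.0401, 0.2352, -0.7686, 0.0142, -0.0681, -0.3854]
```

View pics/s10.png

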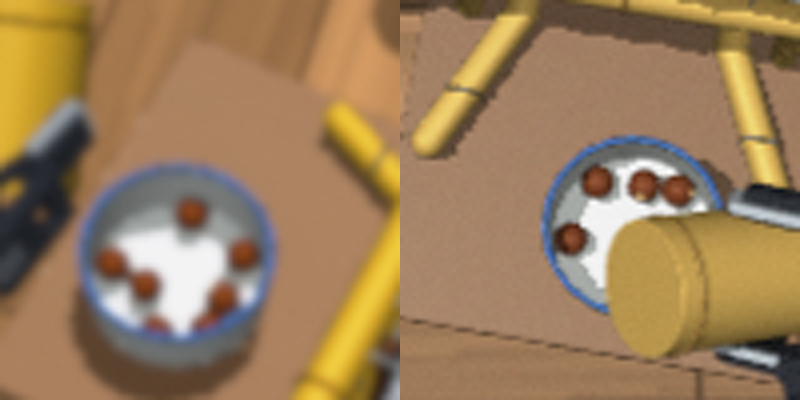

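```bash
python3 -m jog '[0.009,0.015,-0.032,0.001,-0.007,-0.04,-0.2, 0.017,0.03,-0.065,0.003,-0.014,-0.08,-0.2, 0.026,0.045,-0.097,0.004,-0.02,-0.12,-0.2, 0.035,0.06,-0.13,0.006,-0.027,-0.16,-0.2, 0.044,0.076,-0.162,0.007,-0.034,-0.2,-0.2, 0.052,0.091,-0.195,0.009,-0.041,-0.23,-0.2, 0.061,0.106,-0.227,0.01,-0.048,-0.27,-0.2, 0.07,0.121,-0.26,0.011,-0.055,-0.31,-0.2, 0.078,0.136,-0.292,0.013,-0.061,-0.35,-0.2, 0.087,0.151,-0.325,0.014,-0.068,-0.385,-0.2]'
python3 - <<'E'
from h import *
for ph,psi in((60,65),(30,55),(0,45)):print(ph,row([.43,-.22,.25],toolR(40,psi,ph)))
E
```

```text
t: 10.72
ee_pos: [0.4406, -0.1177, 0.2597]
ee_rot: [-179.7, 50.0, -104.3]
wrist_force: [-0.2, -1.0, -1.6]
finger_gap: 0.0645
60 [0.0426, 0.0116, -0.128, 0.2428, -0.0512, -0.2388]
30 [0.0767, 0.0446, -0.2572, 0.2428, -0.0512, -0.2388]
0 [0.0963, 0.0969, -0.3832, 0.2428, -0.0512, -0.2388]
```

```bash
python3 -m jog '[0.014,0.004,-0.043,0.03,-0.006,-0.03,-0.2, 0.028,0.008,-0.085,0.06,-0.013,-0.06,-0.2, 0.043,0.012,-0.128,0.09,-0.02,-0.09,-0.2, 0.054,0.022,-0.17,0.12,-0.026,-0.12,-0.2, 0.065,0.033,-0.214,0.15,-0.032,-0.15,-0.2, 0.077,0.045,-0.257,0.18,-0.038,-0.18,-0.2, 0.083,0.062,-0.3,0.21,-0.045,-0.21,-0.2, 0.09,0.08,-0.34,0.243,-0.051,-0.239,-0.2, 0.096,0.097,-0.383,0.243,-0.051,-0.239,-0.2, 0.096,0.097,-0.383,0.243,-0.051,-0.239,-0.2]'
python3 - <<'E'
from h import *
Rg=toolR(40,40)
s=manip.read_state();print(s["qpos"].round(0),s["finger_gap"])
print(row([.423,-.3445,.21],Rg),row([.423,-.3445,.08],Rg))
im=manip.snapshot("wrist");cv2.imwrite("pics/w11.png",im[:,:,::-1])
E
```

```text
t: 11.55
ee_pos: [0.4295, -0.2199, 0.2495]
ee_rot: [-130.3, 2.0, -45.9]
wrist_force: [0.1, 0.8, -1.3]
finger_gap: 0.0647
[ 74.   4. -19. 115. -49.  79.  26.] 0.06468551463576885
[0.0019, 0.0245, 0.0063, 0.2875, 0.29, -0.1535] [0.0019, 0.0245, 0.0063, 0.3024, 0.6204, 0.1264]
```

View pics/w11.png

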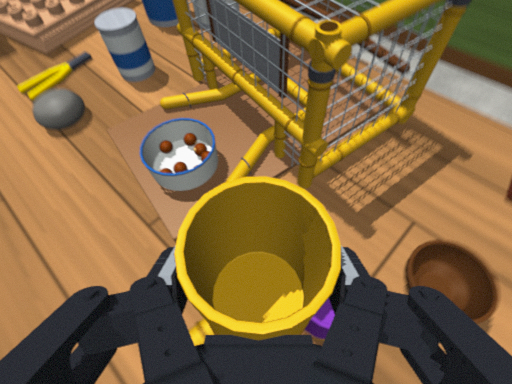

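```bash
python3 -m jog '[0,0.008,0.002,0.1,0.1,-0.05,-0.2, 0.001,0.016,0.004,0.2,0.2,-0.1,-0.2, 0.002,0.0245,0.006,0.288,0.29,-0.153,-0.2, 0.002,0.0245,0.006,0.292,0.37,-0.08,-0.2, 0.002,0.0245,0.006,0.295,0.45,-0.01,-0.2, 0.002,0.0245,0.006,0.299,0.54,0.06,-0.2, 0.002,0.0245,0.006,0.302,0.62,0.126,-0.2, 0.002,0.0245,0.006,0.302,0.62,0.126,-0.2, 0.002,0.0245,0.006,0.302,0.62,0.126,-0.2]'
python3 - <<'E'
from h import *
s=manip.read_state();print(s["ee_pos"],s["ee_rot"],s["wrist_force"])
Rg=toolR(40,40)@R.from_euler('y',-.0).as_matrix()
for z in(.066,.062,.059): print(row([.423,-.3445,z],Rg))
E
```

```text
t: 12.35
ee_pos: [0.4216, -0.3427, 0.0795]
ee_rot: [-129.9, 0.6, -50.2]
wrist_force: [-0.0, -0.3, -0.3]
finger_gap: 0.0641
[ 0.42159882 -0.34271614  0.07954327] [-129.8931729     0.56247335  -50.18166618] [-0.04987899 -0.3462727  -0.28140821]
[-0.0006, 0.0012, -0.003, 0.008, 0.0347, 0.0287]
[-0.0006, 0.0012, -0.003, 0.0081, 0.0449, 0.0373]
[-0.0006, 0.0012, -0.003, 0.0082, 0.0526, 0.0437]
```

```bash
python3 -m jog '[0,0.001,-0.003,0.004,0.018,0.015,-0.2, 0,0.001,-0.003,0.006,0.035,0.029,-0.2, 0,0.001,-0.003,0.006,0.042,0.035,-0.2, 0,0.001,-0.003,0.006,0.048,0.04,-0.2, 0,0.001,-0.003,0.006,0.048,0.04,-0.2, 0,0.001,-0.003,0.006,0.048,0.04,-0.2]'
python3 - <<'E'
from h import *
s=manip.read_state();print(s["ee_pos"],s["ee_rot"],s["wrist_force"])
E
```

```text
t: 12.85
ee_pos: [0.4223, -0.3466, 0.0621]
ee_rot: [-130.1, -0.3, -50.0]
wrist_force: [0.4, 0.5, -1.2]
finger_gap: 0.0644
[ 0.42225635 -0.3465533   0.06206705] [-130.08583361   -0.3427296   -50.04166256] [ 0.37167083  0.51350498 -1.24013633]
```

```bash
python3 -m jog '[0,0,0,0,0.003,0.0025,-0.2, 0,0,0,0,0.006,0.005,-0.2, 0,0,0,0,0.006,0.005,-0.2, 0,0,0,0,0.006,0.005,-0.2]'
python3 -m jog '[0,0,0,0,0,0,0, 0,0,0,0,0,0,0.5, 0,0,0,0,0,0,1, 0,0,0,0,0,0,1, 0,0,0,0,0,0,1, 0,0,0,0,0,0,1]'
python3 - <<'E'
from h import *
s=manip.read_state();print(s["ee_pos"],s["ee_rot"],s["wrist_force"])
im=manip.snapshot("wrist");cv2.imwrite("pics/w12.png",im[:,:,::-1])
E
```

```text
t: 13.18
ee_pos: [0.4225, -0.3467, 0.061]
ee_rot: [-130.0, -0.4, -50.0]
wrist_force: [-2.6, -0.9, 7.5]
finger_gap: 0.0641
t: 13.68
ee_pos: [0.4222, -0.3463, 0.0592]
ee_rot: [-130.1, -0.3, -50.0]
wrist_force: [0.2, -0.3, 0.1]
finger_gap: 0.0853
[ 0.42216737 -0.34628786  0.05916369] [-130.07605412   -0.30070742  -50.03815419] [ 0.19091391 -0.30451419  0.06265374]
```

View pics/w12.png

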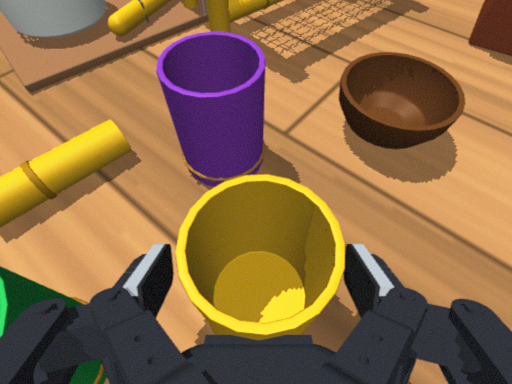

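```bash
python3 -m jog '[0,0,0,0,0,-0.05,1, 0,0,0,0,0,-0.12,1, 0,0,0,0,0,-0.2,1, 0,0,0,0,0,-0.3,1, 0,0,0,0,0,-0.4,1, 0,0,0,0,0,-0.5,1, 0,0,0,0,0,-0.5,1]'
python3 - <<'E'
from h import *
s=manip.read_state();print(s["ee_pos"],s["ee_rot"],s["wrist_force"],s["qpos"].round(0))
im=manip.snapshot("scene");im2=manip.snapshot("top");cv2.imwrite("pics/s13.png",np.hstack([cv2.resize(im[150:370,100:340,::-1],(400,367)),cv2.resize(im2[110:310,190:450,::-1],(400,367))]))
for n in("scene","top"):
  o=manip.outline_of("bowl_mid",n);np.save(f"pics/bowl2_{n}.npy",np.array([d["region"] for d in o]));print([(d["conf"],d["uv"]) for d in o])
S,T=cam("scene"),cam("top")
gs,gt=np.load("pics/bowl2_scene.npy")[0],np.load("pics/bowl2_top.npy")[0]
for rg in([(gs,S),(gt,T)],[(gt,T)]):
    x,f=fitcyl(rg,.054,.048,[.521,.047,.034],r2=.056);print(x.round(4),np.abs(f).max())
E
```

```text
t: 14.32
ee_pos: [0.3307, -0.4256, 0.1587]
ee_rot: [-130.4, -0.6, -50.5]
wrist_force: [-0.1, -0.4, 0.8]
finger_gap: 0.0857
[ 0.33071629 -0.42558227  0.15867372] [-130.368663     -0.63707416  -50.45663383] [-0.09348645 -0.39438059  0.81311908] [ 84.  24. -10. 102. -41.  81.  40.]
[]
[(0.77, [256.6, 192.8]), (0.66, [260.5, 211.9]), (0.33, [150.1, 231.1])]Traceback (most recent call last):
  File "<stdin>", line 7, in <module>
IndexError: index 0 is out of bounds for axis 0 with size 0
```

View pics/s13.png

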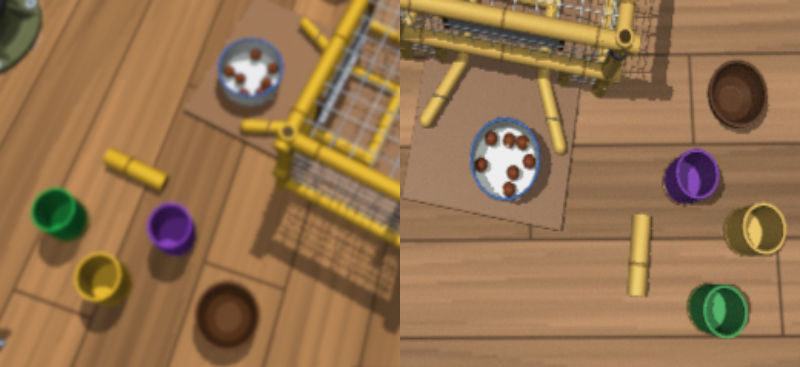

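```bash
cat > push.py <<'E'
from h import *
CG=np.array([.648,.051]);YAW=np.radians(-10)
def c2w(x,y): return CG+[np.cos(YAW)*x-np.sin(YAW)*y,np.sin(YAW)*x+np.cos(YAW)*y]
def pw(xc,yc,al,z=.04,psi=-10):
    a=np.radians(al);f=.019*np.cos(a)+.011*np.sin(a);dz=-.019*np.sin(a)+.011*np.cos(a)
    # fwd dir in world
    p=c2w(xc,yc)-f*np.array([np.cos(np.radians(psi)),np.sin(np.radians(psi))])
    return np.r_[p,z-dz],toolR(al,psi)
# bowl in cage frame
b=np.array([.521,.047])-CG;c,s=np.cos(YAW),np.sin(YAW);B=np.array([c*b[0]+s*b[1],-s*b[0]+c*b[1]])
X0=B[0]-.056-.012
def yline(x): return B[1]*(1-(x-X0)/(0-X0))
if __name__=="__main__":
    print("bowl cage",B.round(4),X0)
    st=manip.read_state();q=np.array(st["qpos"])
    a0=75
    p,Rt=pw(X0,B[1],a0,.04);hi=p+[0,0,.15]
    mid=np.array([.40,-.20,.26]);
    for nm,pp,RR in(("mid",mid,toolR(60,15)),("hi",hi,Rt),("down",p,Rt)):
        Q,e,a,k=path(pp,RR,q);q=Q[-1];print(nm,pp.round(3),k,round(e,4),round(a,1),q.round(0))
    for t in np.linspace(0,1,9):
        x=X0*(1-t);al=a0+(45-a0)*t;p,Rt=pw(x,yline(x),al)
        q,e,a=ik(p,Rt,q);print(round(x,3),round(al),p.round(3),round(e,4),round(a,1),q.round(0))
E
python3 push.py
```

```text
bowl cage [-0.1244 -0.026 ] -0.1923759919218827
mid [ 0.4  -0.2   0.26] 12 0.0058 1.6 [ 53. -17.  -9. 123. -32.  63. -18.]
hi [0.439 0.062 0.206] 1 0.0057 1.6 [ 49. -17.  -9. 123. -30.  62. -25.]
down [0.439 0.062 0.056] 1 0.0035 1.0 [ 45. -17.  -9. 125. -28.  60. -30.]
-0.192 75 [0.439 0.062 0.056] 0.0 0.0 [  28.   -3.  -43.  133.    7.   36. -120.]
-0.168 71 [0.462 0.061 0.054] 0.0 0.0 [  28.   -2.  -43.  133.   13.   32. -126.]
-0.144 68 [0.485 0.06  0.053] 0.0 0.0 [  27.    0.  -44.  133.   21.   28. -133.]
-0.12 64 [0.509 0.059 0.052] 0.0 0.0 [  26.    2.  -43.  133.   32.   25. -143.]
-0.096 60 [0.532 0.058 0.051] 0.0 0.0 [   8.    3.  -26.  133.   43.   22. -154.]
-0.072 56 [0.556 0.057 0.05 ] 0.0 0.0 [ -74.    6.   59.  135.   41.   14. -154.]
-0.048 52 [0.58  0.056 0.048] 0.0 0.0 [ -79.   14.   66.  135.   38.    7. -154.]
-0.024 49 [0.603 0.056 0.047] 0.0039 2.3 [ -76.   18.   63.  133.   36.    5. -154.]
-0.0 45 [0.627 0.055 0.046] 0.0085 5.1 [ -73.   21.   60.  130.   34.    5. -154.]
```

```bash
cat > srch.py <<'E'
from push import *
rng=np.random.default_rng(0)
def sols(p,Rt,n=25):
    out=[]
    for _ in range(n):
        q0=np.array([rng.uniform(-60,60),rng.uniform(-10,60),rng.uniform(-70,60),rng.uniform(60,138),rng.uniform(-85,260),rng.uniform(10,110),rng.uniform(-150,150)])
        q,e,a=ik(p,Rt,q0)
        if e<.002 and a<.5:
            m=np.minimum(q-LO,HI-q).min()
            out.append((m,q))
    out.sort(key=lambda t:-t[0]); return out
for al in(45,50,55,60):
  for psi in(-30,-10,10):
    for phi in(0,180):
      p,_=pw(0,0,al,.04,psi);S=sols(p,toolR(al,psi,phi))
      print(al,psi,phi,len(S),[(round(m,1),q.round(0).astype(int).tolist()) for m,q in S[:2]])
E
python3 srch.py
```

```text
45 -30 0 21 [(np.float64(7.9), [7, 23, -36, 123, 87, 48, 146]), (np.float64(7.9), [4, 22, -33, 123, 86, 47, 146])]
45 -30 180 21 [(np.float64(17.4), [18, 27, -50, 123, 91, 54, -33]), (np.float64(17.3), [14, 25, -45, 123, 89, 51, -34])]
45 -10 0 16 [(np.float64(8.9), [-6, 13, -12, 131, 106, 22, 144]), (np.float64(8.0), [-29, 13, 12, 132, 108, 18, 139])]
45 -10 180 23 [(np.float64(10.3), [42, 28, -64, 130, 108, 40, -23]), (np.float64(10.1), [33, 22, -54, 130, 107, 34, -27])]
45 10 0 16 [(np.float64(6.4), [-18, 12, 14, 134, 210, 12, 62]), (np.float64(6.3), [-23, 12, 20, 134, 214, 12, 58])]
45 10 180 16 [(np.float64(8.8), [58, 28, -67, 131, 123, 18, -13]), (np.float64(7.4), [48, 21, -55, 132, 137, 13, -32])]
50 -30 0 23 [(np.float64(4.4), [-82, 35, 67, 124, 4, 16, -150]), (np.float64(0.0), [-85, 39, 71, 124, -15, 16, -133])]
50 -30 180 16 [(np.float64(19.6), [22, 26, -52, 121, 83, 51, -25]), (np.float64(19.6), [21, 26, -51, 121, 83, 50, -25])]
50 -10 0 0 []
50 -10 180 21 [(np.float64(12.8), [22, 17, -41, 128, 89, 26, -13]), (np.float64(12.6), [16, 15, -34, 128, 88, 24, -13])]
50 10 0 3 [
[... 948 characters left out ...]
float64(12.8), [-70, 27, 58, 119, -1, 26, -138]), (np.float64(1.2), [-78, 35, 70, 119, -24, 27, -119])]
60 -30 180 23 [(np.float64(24.7), [20, 23, -44, 116, 62, 44, -5]), (np.float64(24.6), [18, 22, -42, 116, 61, 44, -4])]
60 -10 0 12 [(np.float64(14.5), [-22, 13, 10, 122, 29, 20, -139]), (np.float64(14.0), [-28, 13, 15, 122, 26, 19, -136])]
60 -10 180 21 [(np.float64(19.6), [22, 17, -38, 121, 53, 27, 23]), (np.float64(19.6), [22, 17, -38, 121, 53, 27, 23])]
60 10 0 14 [(np.float64(17.3), [49, 23, -60, 121, 49, 23, -125]), (np.float64(15.2), [-52, 17, 51, 124, -48, 21, -44])]
60 10 180 18 [(np.float64(12.6), [35, 17, -44, 121, 30, 18, 70]), (np.float64(12.5), [35, 17, -43, 121, 29, 18, 70])]
```

```bash
cat > srch2.py <<'E'
from push import *
st=manip.read_state();q00=np.array(st["qpos"])
def run(seq,q,verbose=0):
    worst=0
    for nm,p,Rt,n in seq:
        Q,e,a,k=path(np.array(p),Rt,q,n=n)
        if verbose: print(nm,np.round(p,3),k,n,round(e,4),round(a,1),Q[-1].round(0))
        if k<n or e>.003: return nm,k
        q=Q[-1]
    return "ok",q
def seq(sgn,psi,aend,a0):
    s=[("up",[.36,-.42,.22],toolR(70,40),8)]
    s+=[("sw1",[.45,-.30,.24],toolR(85,20,sgn*60),10),("sw2",[.48,-.15,.22],toolR(85,0,sgn*120),10)]
    p,_=pw(X0,B[1],a0,.04,psi);Rt=toolR(a0,psi,180)
    s+=[("hi",p+[0,0,.12],Rt,12),("down",p,Rt,6)]
    for t in np.linspace(0,1,9)[1:]:
        x=X0*(1-t);al=a0+(aend-a0)*t;p,_=pw(x,yline(x),al,.04,psi);s.append((f"push{x:.3f}",p,toolR(al,psi,180),3))
    return s
if __name__=="__main__":
    for sgn in(1,-1):
      for psi in(-30,-20,-10):
        for aend in(48,52,56):
          for a0 in(75,82): print(sgn,psi,aend,a0,*run(seq(sgn,psi,aend,a0),q00))
E
python3 srch2.py
```

```text
1 -30 48 75 sw2 7
1 -30 48 82 sw2 7
1 -30 52 75 sw2 7
1 -30 52 82 sw2 7
1 -30 56 75 sw2 7
1 -30 56 82 sw2 7
1 -20 48 75 sw2 7
1 -20 48 82 sw2 7
1 -20 52 75 sw2 7
1 -20 52 82 sw2 7
1 -20 56 75 sw2 7
1 -20 56 82 sw2 7
1 -10 48 75 sw2 7
1 -10 48 82 sw2 7
1 -10 52 75 sw2 7
1 -10 52 82 sw2 7
1 -10 56 75 sw2 7
1 -10 56 82 sw2 7
-1 -30 48 75 ok [ 12.60511275  23.08302319 -41.58585559 121.82006882  82.87350449
  47.6125524  -28.15889576]
-1 -30 48 82 ok [  7.68803642  21.54739715 -36.05521945 121.97252316  81.18248753
  45.50596705 -27.92945303]
-1 -30 52 75 ok [ 14.47186941  22.26987201 -41.87089837 119.96972995  75.6085942
  45.29625335 -20.38591435]
-1 -30 52 82 ok [  9.46579066  20.73871875 -36.18905165 120.12571179  73.60809469
  43.2565758  -19.7642657 ]
-1 -30 56 75 ok [ 16.45665518  21.98186466 -42.34124442 117.90760875  68.12846972
  44.05989821 -12.28781755]
-1 -30 56 82 ok [ 11.44122349  20.43867393 -36.58180471 118.06459179  65.78410501
  42.10527716 -11.26088291]
-1 -20 48 75 ok [ 16.19715055  19.29286192 -40.54278013 125.90735753  88.47131046
  37.09618682 -23.99974969]
-1 -20 
[... 501 characters left out ...]
 65.84114991
  32.77558361  -1.59273416]
-1 -10 48 75 ok [ 18.46795562  15.94717245 -37.16241811 128.88053064  95.73888065
  25.5559125  -21.02204665]
-1 -10 48 82 ok [ 13.48600604  14.96376107 -31.87269998 129.03486919  95.26326762
  24.15498566 -21.57445171]
-1 -10 52 75 ok [ 17.54417374  15.19045423 -35.23067055 126.39680672  79.87306835
  23.52097304  -5.22705126]
-1 -10 52 82 ok [ 12.84948966  14.34370954 -30.21167487 126.54577218  78.62092717
  22.27201141  -4.83659758]
-1 -10 56 75 ok [ 18.75409874  15.42252707 -35.66791779 123.64065623  64.50349996
  24.20454811  10.62067621]
-1 -10 56 82 ok [ 14.60492675  14.64142357 -31.17665119 123.77275947  62.66051488
  23.15149203  11.71990108]
```

Run:
```python
from srch2 import *
print(row([.36,-.42,.22],toolR(70,40)))
print(row([.36,-.42,.22],toolR(70,40)),row([.45,-.30,.24],toolR(85,20,-60)))
```

```text
[-0.1666, -0.0009, 0.0009, 0.0599, -0.205, -0.0915]
[-0.1666, -0.0009, 0.0009, 0.0599, -0.205, -0.0915] [-0.244, -0.0803, -0.2136, -0.0531, -0.5695, 0.2383]
```

```bash
python3 -m jog '[-0.04,0,0,0.015,-0.05,-0.023,0.5, -0.08,0,0,0.03,-0.1,-0.046,0, -0.12,0,0,0.045,-0.15,-0.07,-0.06, -0.167,0,0,0.06,-0.205,-0.09,-0.06, -0.18,-0.015,-0.04,0.03,-0.3,-0.02,-0.06, -0.2,-0.03,-0.08,0.01,-0.38,0.06,-0.06, -0.215,-0.045,-0.12,-0.01,-0.46,0.13,-0.06, -0.23,-0.06,-0.16,-0.03,-0.52,0.19,-0.06, -0.24,-0.07,-0.19,-0.05,-0.57,0.24,-0.06, -0.244,-0.08,-0.214,-0.053,-0.57,0.238,-0.06]'
python3 - <<'E'
from srch2 import *
print(manip.read_state()["qpos"].round(0))
print(row([.48,-.15,.22],toolR(85,0,-120)))
E
```

```text
t: 15.35
ee_pos: [0.454, -0.2932, 0.2403]
ee_rot: [-177.4, -4.5, -9.7]
wrist_force: [0.4, 0.9, 0.1]
finger_gap: 0.0401
[ 55.   4. -23. 101.  -2.  72.  23.]
[-0.0104, -0.0009, -0.2202, 0.0002, -0.4815, 0.0898]
```

```bash
python3 -m jog '[-0.002,0,-0.035,0,-0.08,0.015,-0.06, -0.004,0,-0.07,0,-0.16,0.03,-0.06, -0.006,0,-0.11,0,-0.24,0.045,-0.06, -0.008,0,-0.15,0,-0.32,0.06,-0.06, -0.01,0,-0.185,0,-0.4,0.075,-0.06, -0.01,0,-0.22,0,-0.48,0.09,-0.06, -0.01,0,-0.22,0,-0.48,0.09,-0.06]'
python3 - <<'E'
from srch2 import *
print(manip.read_state()["qpos"].round(0))
PSI,a0=-10,78
p,_=pw(X0,B[1],a0,.04,PSI);Rt=toolR(a0,PSI,180)
print(p,row(p+[0,0,.12],Rt),row(p,Rt))
E
```

```text
t: 15.93
ee_pos: [0.4784, -0.1513, 0.2183]
ee_rot: [177.7, -4.4, 29.9]
wrist_force: [-0.2, 0.7, 1.1]
finger_gap: 0.0401
[ 48.  -1. -32. 109.  -2.  67.  47.]
[0.4395466  0.06136243 0.05629778] [-0.0397, 0.0119, -0.2793, 0.2291, -0.6849, 0.1307] [-0.0397, 0.0119, -0.2793, 0.1984, -0.7008, 0.5292]
```

```bash
python3 -m jog '[-0.005,0.001,-0.035,0.029,-0.086,0.016,-0.06, -0.01,0.003,-0.07,0.057,-0.17,0.033,-0.06, -0.015,0.004,-0.105,0.086,-0.257,0.049,-0.06, -0.02,0.006,-0.14,0.115,-0.342,0.065,-0.06, -0.025,0.007,-0.175,0.143,-0.428,0.082,-0.06, -0.03,0.009,-0.21,0.172,-0.514,0.098,-0.06, -0.035,0.01,-0.245,0.2,-0.6,0.114,-0.06, -0.04,0.012,-0.279,0.229,-0.685,0.131,-0.06, -0.04,0.012,-0.279,0.229,-0.685,0.131,-0.06]'
python3 - <<'E'
from srch2 import *
print(manip.read_state()["qpos"].round(0),manip.read_state()["ee_pos"])
PSI,a0=-10,78
p,_=pw(X0,B[1],a0,.04,PSI);Rt=toolR(a0,PSI,180)
print(p,row(p+[0,0,.03],Rt),row(p,Rt))
im=manip.snapshot("scene");im2=manip.snapshot("top");cv2.imwrite("pics/s14.png",np.hstack([cv2.resize(im[120:260,190:340,::-1],(400,373)),cv2.resize(im2[110:260,180:340,::-1],(400,375))[:373]]))
E
```

```text
t: 16.68
ee_pos: [0.4396, 0.0596, 0.1751]
ee_rot: [168.0, 0.2, 79.8]
wrist_force: [0.0, -0.5, 0.4]
finger_gap: 0.04
[ 33. -14. -42. 123.  -6.  56.  74.] [0.43960229 0.05961499 0.17514809]
[0.4395466  0.06136243 0.05629778] [0.0003, 0.0014, -0.0008, 0.0068, -0.063, 0.2894] [0.0003, 0.0014, -0.0008, 0.0072, -0.0839, 0.3872]
```

View pics/s14.png

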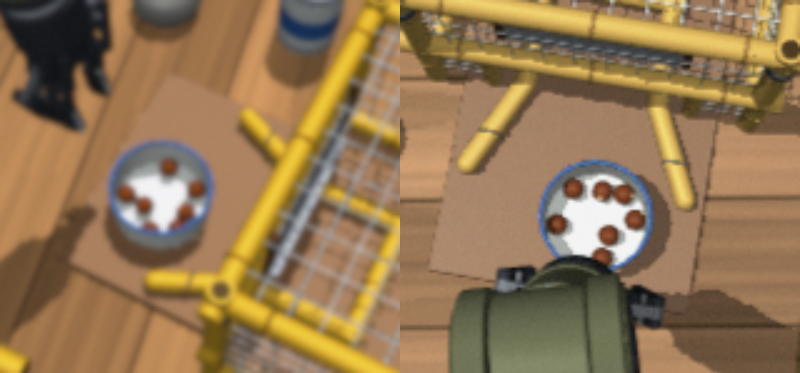

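```bash
python3 -m jog '[0,0.001,0,0.007,-0.015,0.07,-0.06, 0,0.001,0,0.007,-0.03,0.14,-0.06, 0,0.001,0,0.007,-0.047,0.21,-0.06, 0,0.001,0,0.007,-0.063,0.289,-0.06, 0,0.001,0,0.007,-0.074,0.34,-0.06, 0,0.001,0,0.007,-0.084,0.387,-0.06, 0,0.001,0,0.007,-0.084,0.387,-0.06]'
python3 - <<'E'
from srch2 import *
s=manip.read_state();print(s["qpos"].round(0),s["ee_pos"],s["wrist_force"])
im=manip.snapshot("scene");im2=manip.snapshot("top");cv2.imwrite("pics/s15.png",np.hstack([cv2.resize(im[120:260,190:340,::-1],(400,373)),cv2.resize(im2[110:260,180:340,::-1],(400,375))[:373]]))
A0,AE=78,50
for x in np.linspace(X0,-.005,11)[1:]:
    t=(x-X0)/(0-X0);al=A0+(AE-A0)*t;p,_=pw(x,yline(x),al,.04,-10);print(round(x,3),round(al),row(p,toolR(al,-10,180)))
E
```

```text
t: 17.37
ee_pos: [0.4402, 0.0547, 0.0554]
ee_rot: [168.2, -0.0, 79.0]
wrist_force: [-0.6, 0.0, -0.0]
finger_gap: 0.0405
[ 35.  -1. -48. 130.   6.  40.  61.] [0.44018001 0.05474196 0.05535121] [-0.59134459  0.02104846 -0.00507223]
-0.174 75 [-0.0145, 0.0008, -0.0052, 0.0276, 0.0438, 0.018]
-0.155 73 [-0.0297, 0.001, -0.0052, 0.037, 0.1018, 0.033]
-0.136 70 [-0.0448, 0.0011, -0.0052, 0.0464, 0.1599, 0.0482]
-0.117 67 [-0.06, 0.0012, -0.0051, 0.0559, 0.2182, 0.0635]
-0.099 64 [-0.0751, 0.0013, -0.0051, 0.0653, 0.2765, 0.0789]
-0.08 62 [-0.0903, 0.0015, -0.0051, 0.0747, 0.335, 0.0945]
-0.061 59 [-0.1054, 0.0016, -0.0051, 0.0842, 0.3935, 0.1101]
-0.042 56 [-0.1206, 0.0017, -0.005, 0.0936, 0.4522, 0.1259]
-0.024 53 [-0.1357, 0.0018, -0.005, 0.103, 0.5111, 0.1418]
-0.005 51 [-0.1509, 0.0019, -0.005, 0.1125, 0.57, 0.1577]
```

View pics/s15.png

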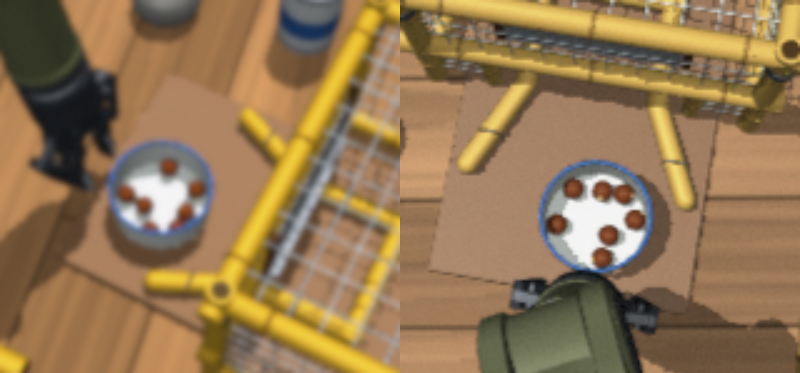

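```bash
python3 -m jog '[-0.007,0,-0.005,0.02,0.022,0.009,-0.06, -0.0145,0.001,-0.005,0.028,0.044,0.018,-0.06, -0.022,0.001,-0.005,0.032,0.073,0.026,-0.06, -0.03,0.001,-0.005,0.037,0.102,0.033,-0.06, -0.037,0.001,-0.005,0.042,0.131,0.04,-0.06, -0.045,0.001,-0.005,0.046,0.16,0.048,-0.06, -0.052,0.001,-0.005,0.051,0.189,0.056,-0.06, -0.06,0.001,-0.005,0.056,0.218,0.0635,-0.06, -0.067,0.001,-0.005,0.061,0.247,0.071,-0.06, -0.075,0.001,-0.005,0.065,0.276,0.079,-0.06]'
python3 - <<'E'
from srch2 import *
s=manip.read_state();print(s["qpos"].round(0),s["ee_pos"],s["wrist_force"])
im=manip.snapshot("scene");im2=manip.snapshot("top");cv2.imwrite("pics/s16.png",np.hstack([cv2.resize(im[120:260,190:340,::-1],(400,373)),cv2.resize(im2[110:260,180:340,::-1],(400,375))[:373]]))
A0,AE=78,50
for x in(-.117,-.1,-.08,-.06,-.042,-.024,-.005):
    t=(x-X0)/(0-X0);al=A0+(AE-A0)*t;p,_=pw(x,yline(x),al,.04,-10);print(round(x,3),round(al),p.round(3),row(p,toolR(al,-10,180)))
E
```

```text
t: 18.3
ee_pos: [0.5317, 0.0578, 0.054]
ee_rot: [154.2, 0.1, 79.9]
wrist_force: [-2.1, -0.5, 0.4]
finger_gap: 0.04
[ 29.   6. -46. 130.  36.  27.  35.] [0.53170845 0.05777308 0.05396133] [-2.0676861  -0.47186083  0.43642658]
-0.117 67 [0.513 0.059 0.053] [0.0158, 0.0005, 0.0002, -0.0091, -0.0577, -0.0255]
-0.1 65 [0.529 0.058 0.052] [0.0021, 0.0005, 0.0002, -0.0015, -0.0095, 0.0007]
-0.08 62 [0.549 0.057 0.051] [-0.0141, 0.0005, 0.0002, 0.0076, 0.0473, 0.0317]
-0.06 59 [0.569 0.057 0.051] [-0.0302, 0.0005, 0.0003, 0.0166, 0.1043, 0.0628]
-0.042 56 [0.586 0.056 0.05 ] [-0.0448, 0.0005, 0.0003, 0.0247, 0.1556, 0.0909]
-0.024 53 [0.604 0.055 0.049] [-0.0594, 0.0005, 0.0003, 0.0328, 0.207, 0.1192]
-0.005 51 [0.623 0.055 0.048] [-0.0747, 0.0005, 0.0003, 0.0414, 0.2614, 0.1491]
```

View pics/s16.png

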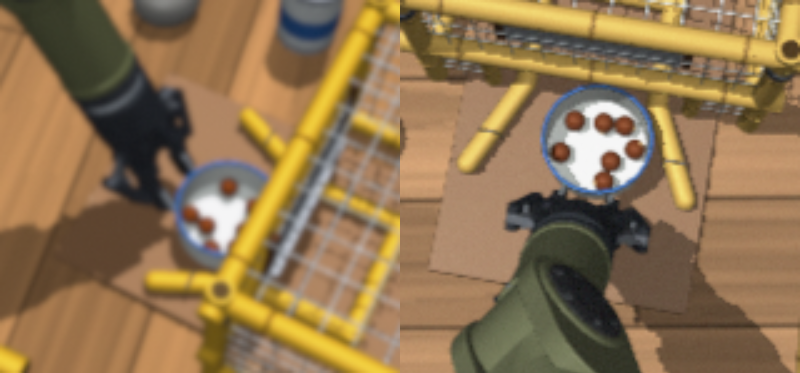

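```bash
python3 -m jog '[-0.007,0,0,0.004,0.024,0.016,-0.06, -0.014,0,0,0.008,0.047,0.032,-0.06, -0.022,0,0,0.012,0.076,0.047,-0.06, -0.03,0,0,0.017,0.104,0.063,-0.06, -0.037,0,0,0.021,0.13,0.077,-0.06, -0.045,0,0,0.025,0.156,0.091,-0.06, -0.052,0,0,0.029,0.182,0.105,-0.06, -0.059,0,0,0.033,0.207,0.119,-0.06, -0.059,0,0,0.033,0.207,0.119,-0.06]'
python3 - <<'E'
from srch2 import *
s=manip.read_state();print(s["qpos"].round(0),s["ee_pos"],s["wrist_force"])
im=manip.snapshot("scene");im2=manip.snapshot("top");cv2.imwrite("pics/s17.png",np.hstack([cv2.resize(im[120:260,210:360,::-1],(400,373)),cv2.resize(im2[80:230,180:340,::-1],(400,375))[:373]]))
A0,AE=78,50
for x in(-.024,-.016,-.008,-.004,0,.004):
    t=(x-X0)/(0-X0);al=A0+(AE-A0)*t;p,_=pw(x,yline(x),al,.04,-10);print(round(x,3),round(al),p.round(3),row(p,toolR(al,-10,180)))
E
```

```text
t: 19.15
ee_pos: [0.6036, 0.0567, 0.0483]
ee_rot: [143.6, 0.1, 80.1]
wrist_force: [-0.7, 1.1, -0.1]
finger_gap: 0.0405
[ 18.  13. -36. 128.  74.  23.  -1.] [0.60360859 0.05669794 0.04826647] [-0.70914729  1.06862009 -0.08621236]
-0.024 53 [0.604 0.055 0.049] [-0.0008, 0.0002, 0.0005, -0.0022, 0.0029, 0.0009]
-0.016 52 [0.612 0.055 0.048] [-0.0073, 0.0002, 0.0005, 0.0013, 0.0231, 0.0175]
-0.008 51 [0.62  0.055 0.048] [-0.0137, 0.0002, 0.0005, 0.0049, 0.0434, 0.0341]
-0.004 51 [0.624 0.055 0.048] [-0.017, 0.0002, 0.0005, 0.0067, 0.0535, 0.0424]
0 50 [0.628 0.055 0.047] [-0.0202, 0.0002, 0.0005, 0.0085, 0.0636, 0.0507]
0.004 49 [0.632 0.054 0.047] [-0.0234, 0.0002, 0.0005, 0.0103, 0.0737, 0.059]
```

View pics/s17.png

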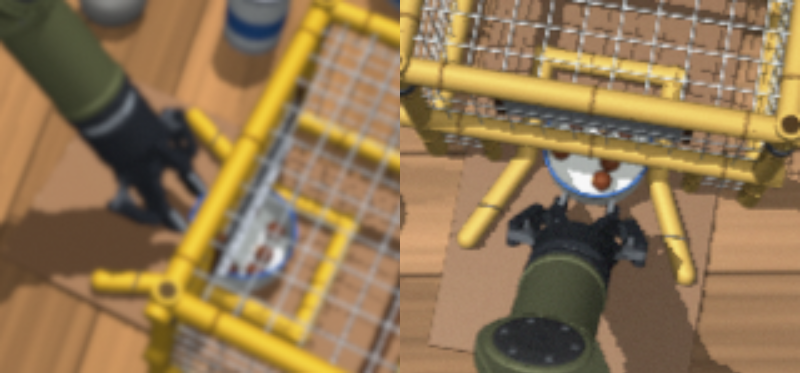

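```bash
python3 -m jog '[-0.004,0,0,0,0.012,0.009,-0.06, -0.007,0,0,0.001,0.023,0.0175,-0.06, -0.01,0,0,0.003,0.033,0.026,-0.06, -0.014,0,0,0.005,0.043,0.034,-0.06, -0.017,0,0,0.007,0.0535,0.042,-0.06, -0.017,0,0,0.007,0.0535,0.042,-0.06]'
python3 - <<'E'
from srch2 import *
s=manip.read_state();print(s["qpos"].round(0),s["ee_pos"],s["wrist_force"])
im=manip.snapshot("scene");im2=manip.snapshot("top");cv2.imwrite("pics/s18.png",np.hstack([cv2.resize(im[120:260,210:360,::-1],(400,373)),cv2.resize(im2[80:230,180:340,::-1],(400,375))[:373]]))
A0,AE=78,50
for x in(-.004,-0,.004,.008,.012):
    al=50.5;p,_=pw(x,0,al,.04,-10);print(round(x,3),round(al),p.round(3),row(p,toolR(al,-10,180)))
E
```

```text
t: 19.75
ee_pos: [0.6234, 0.0546, 0.0474]
ee_rot: [140.6, 0.1, 80.0]
wrist_force: [0.4, 0.8, -0.2]
finger_gap: 0.0399
[ 16.  15. -34. 128.  86.  23. -12.] [0.62338963 0.05459438 0.04741844] [ 0.35240431  0.79476609 -0.20452285]
-0.004 50 [0.624 0.055 0.048] [-0.0005, 0.0003, 0.0004, 0.0028, 0.0012, 0.0002]
0 50 [0.628 0.055 0.048] [-0.0005, 0.0003, 0.0004, 0.0028, 0.0115, 0.0087]
0.004 50 [0.632 0.054 0.048] [-0.0005, 0.0003, 0.0004, 0.0027, 0.0218, 0.0171]
0.008 50 [0.636 0.053 0.048] [-0.0005, 0.0003, 0.0004, 0.0027, 0.0321, 0.0256]
0.012 50 [0.64  0.052 0.048] [-0.0005, 0.0003, 0.0004, 0.0027, 0.0424, 0.034]
```

View pics/s18.png

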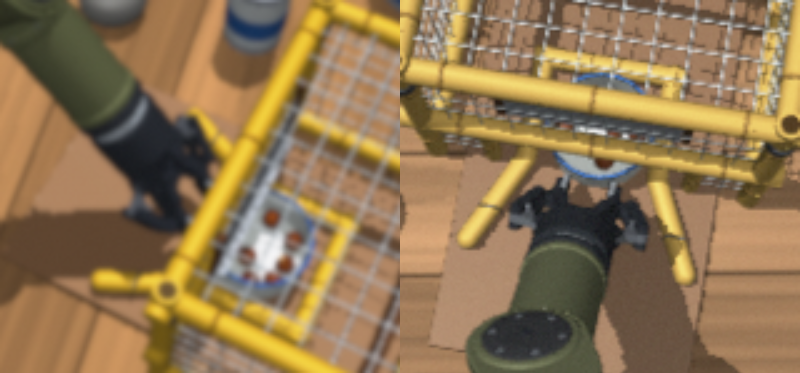

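```bash
python3 -m jog '[0,0,0,0.002,0.006,0.0045,-0.06, 0,0,0,0.002,0.0115,0.0087,-0.06, 0,0,0,0.002,0.016,0.013,-0.06, 0,0,0,0.002,0.016,0.013,-0.06]'
python3 -m jog '[0,0,0,0,0.005,0.004,-0.06, 0,0,0,0,0.01,0.008,-0.06, 0,0,0,0,0.01,0.008,-0.06]'
```

```text
t: 20.18
ee_pos: [0.63, 0.0538, 0.0474]
ee_rot: [140.6, 0.1, 80.0]
wrist_force: [-0.6, 1.4, 0.5]
finger_gap: 0.0403
t: 20.43
ee_pos: [0.6338, 0.0532, 0.0473]
ee_rot: [140.6, 0.1, 80.0]
wrist_force: [-0.7, 0.2, 0.3]
finger_gap: 0.0403
```

Run:
```python
from srch2 import *
im=manip.snapshot("scene");im2=manip.snapshot("top");cv2.imwrite("pics/s19.png",np.hstack([cv2.resize(im[160:250,260:360,::-1],(400,360),interpolation=2),cv2.resize(im2[90:180,210:310,::-1],(400,360),interpolation=2)]))
```

```text
(no output)
```

View pics/s19.png

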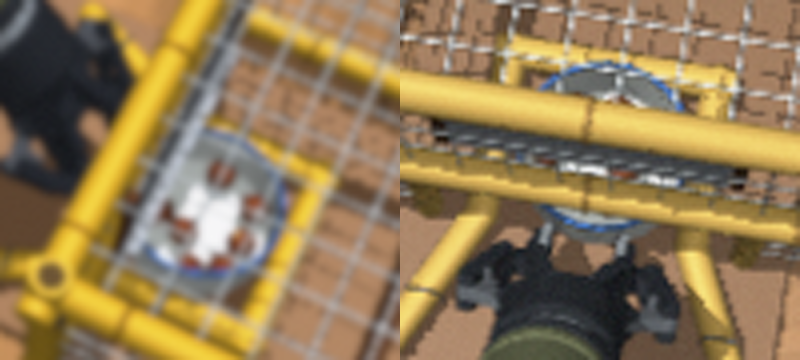

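Run:
```python
from srch2 import *
for x,al in((.007,48.5),(.009,47),(.012,46),(.015,46)):
    p,_=pw(x,0,al,.04,-10);print(round(x,3),al,p.round(4),row(p,toolR(al,-10,180)))
```

```text
0.007 48.5 [0.6344 0.0534 0.0469] [-0.0115, 0.0003, 0.0004, 0.0011, 0.0008, 0.0023]
0.009 47 [0.6362 0.0531 0.0464] [-0.0198, 0.0003, 0.0004, 0.0011, 0.0043, 0.0076]
0.012 46 [0.639  0.0526 0.046 ] [-0.0254, 0.0003, 0.0004, 0.0011, 0.011, 0.0146]
0.015 46 [0.642  0.0521 0.046 ] [-0.0254, 0.0003, 0.0004, 0.0011, 0.0187, 0.021]
```

```bash
python3 -m jog '[-0.011,0,0,0.001,0.001,0.002,-0.06, -0.02,0,0,0.001,0.004,0.0076,-0.06, -0.025,0,0,0.001,0.007,0.011,-0.06, -0.025,0,0,0.001,0.007,0.011,-0.06]'
python3 -m jog '[0,0,0,0,0.004,0.0035,-0.06, 0,0,0,0,0.004,0.0035,-0.06]'
```

```text
t: 20.87
ee_pos: [0.6352, 0.0534, 0.0444]
ee_rot: [136.2, 0.1, 80.1]
wrist_force: [-9.1, 1.2, 3.8]
finger_gap: 0.0404
t: 21.03
ee_pos: [0.6357, 0.0534, 0.0442]
ee_rot: [136.3, 0.1, 80.1]
wrist_force: [-20.1, 1.9, 11.9]
finger_gap: 0.0403
```

Run:
```python
from srch2 import *
S,T=cam("scene"),cam("top")
h=np.r_[c2w(.056,0),.034]
out=[]
for n,KT,(r0,r1,c0,c1) in(("scene",S,(160,250,260,360)),("top",T,(90,180,210,310))):
    im=manip.snapshot(n)[:,:,::-1]
    big=cv2.resize(im[r0:r1,c0:c1],(400,360),interpolation=2);raw=big.copy()
    rim=proj(cyl(h,.056,.048)[48:],KT);L=((rim-[c0,r0]+.5)*4).round().astype(int)
    cv2.polylines(big,[L.reshape(-1,1,2)],True,(0,0,255),1);out.append(np.vstack([big,raw]))
cv2.imwrite("pics/s20.png",np.hstack(out)[:720]); 
im=np.hstack(out);cv2.imwrite("pics/s20.png",cv2.resize(im,(660,594)))
```

```text
(no output)
```

View pics/s20.png

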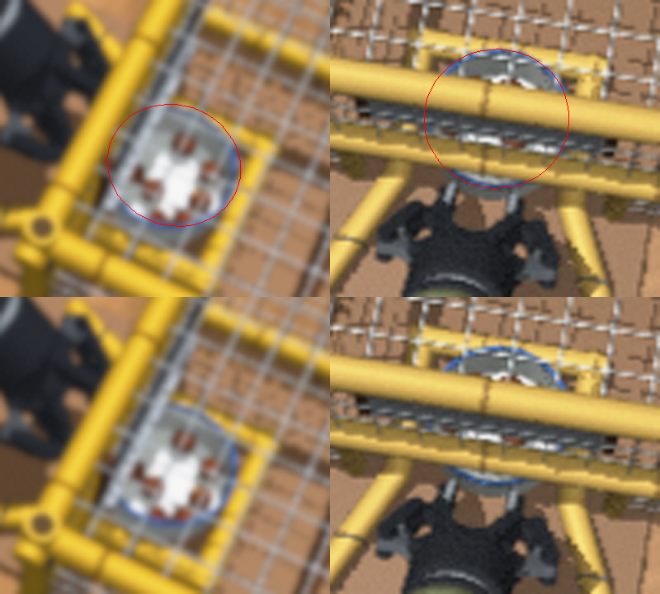

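Run:
```python
from srch2 import *
p,Rc=pose();d=np.array([np.cos(YAW),np.sin(YAW),0])
print(row(p-.03*d,Rc),row(p-.09*d+[0,0,.02],Rc))
```

```text
[0.0, 0.0, 0.0, 0.0002, -0.0723, -0.0691] [0.0, 0.0, 0.0, 0.0003, -0.1708, -0.2555]
```

```bash
python3 -m jog '[0,0,0,0,-0.015,-0.015,-0.06, 0,0,0,0,-0.035,-0.035,-0.06, 0,0,0,0,-0.072,-0.069,-0.06, 0.03,0,0,0,-0.1,-0.13,-0.06, 0.06,0,0,0,-0.13,-0.19,-0.06, 0.08,0,0,0,-0.17,-0.255,-0.06, 0.08,0,0,0,-0.17,-0.255,-0.06, 0.08,0,0,0,-0.17,-0.255,-0.06]'
python3 - <<'E'
from srch2 import *
s=manip.read_state();print(s["qpos"].round(0),s["ee_pos"],s["wrist_force"])
S,T=cam("scene"),cam("top")
h=np.r_[c2w(.056,0),.034];out=[]
for n,KT,(r0,r1,c0,c1) in(("scene",S,(160,250,260,360)),("top",T,(90,180,210,310))):
    im=manip.snapshot(n)[:,:,::-1];cv2.imwrite(f"pics/{n}21.png",im)
    out.append(cv2.resize(im[r0:r1,c0:c1],(400,360),interpolation=2))
cv2.imwrite("pics/s21.png",np.hstack(out))
res=[]
for n in("scene","top"):
    o=manip.outline_of("bowl_mid",n);print(n,[(d["conf"],d["uv"]) for d in o[:2]],proj(h,S if n=="scene" else T))
gg=[]
for n,KT,uv in(("scene",S,(157,315)),("top",T,(425,235))):
    o=manip.outline_of("cup_mid",n);b=[d for d in o if np.hypot(*(np.array(d["uv"])-uv))<14]
    if b: gg.append((b[0]["region"],KT))
x,f=fitcyl(gg,.033,.09,[.423,-.345,.045]);print("cup",len(gg),x,np.abs(f).max())
for l in("tin","stone","coconut","pliers","offcut"):print(l,[d["uv"] for d in manip.outline_of(l,"top")[:1]])
E
```

```text
t: 21.8
ee_pos: [0.5572, 0.0605, 0.063]
ee_rot: [148.6, 0.9, 79.4]
wrist_force: [-0.6, 0.1, -0.1]
finger_gap: 0.0398
[ 20.   6. -39. 130.  49.  25.  20.] [0.55719288 0.06054573 0.06298049] [-0.63890678  0.06035703 -0.09265344]
scene [(0.64, [312.6, 214.0])] [[310.89225393 212.33136023]]
top [(0.79, [260.2, 113.3]), (0.17, [139.3, 160.5])] [[259.88245798 128.19920347]]
cup 2 [ 0.42224934 -0.34857151  0.03951724] 0.9371795654296875
tin [[142.5, 162.3]]
stone [[149.0, 230.7]]
coconut [[403.1, 158.6]]
pliers [[99.1, 214.9]]
offcut [[348.8, 249.5]]
```

View pics/s21.png

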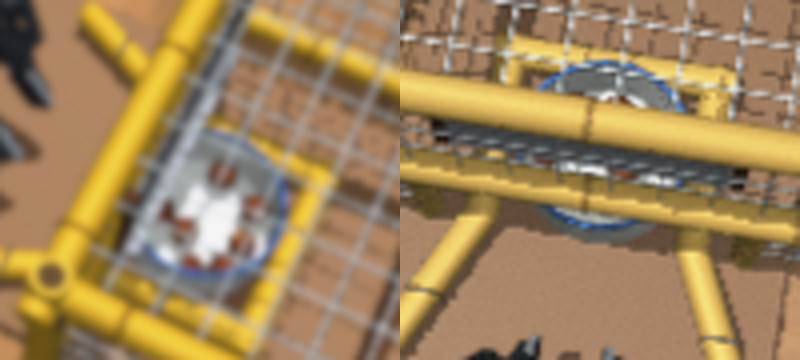

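View pics/scene21.png

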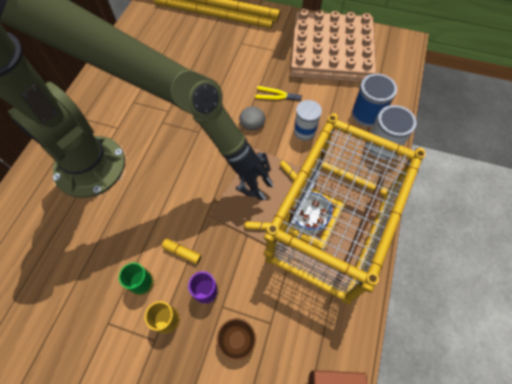

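Run:
```python
from plant import manip
print(manip.finish_job())
```

```text
the job is handed in; nothing more can be done
None
```

I poured all seven nuts into the bowl and pushed it under the front bar until it stopped. The empty cup is upright on the bench where it started. I handed the job in at about 22 s, well inside the 72 s limit.

- **Nuts:** After the pour, both fixed cameras showed seven nuts in the bowl, and the wrist camera showed the cup empty. Once the bowl was in the cage, bars and mesh hid part of it, so not every nut was visible in each view.
- **Bowl:** The push met about 20 N at the expected home position. The rim matched the projected home outline to about 1 pixel (about 2.5 mm) in both fixed cameras, and it did not move when the gripper backed off. I could not see the end-stop contact directly.
- **Bowl outline check that disagreed:** After the push, the network's bowl position in the top view was about 15 pixels from the projection. That picture is largely blocked by the bars, so I relied on the rim overlay instead.
- **Cup:** The two-view fit put its centre 39.5 mm up, against 45 mm expected and a required 40 to 50 mm. The same fit read 40 mm before I touched the cup, so this looks like a measurement bias. The fit assumes an upright cup, and it looks upright in the scene picture.
- **Bystanders:** The tin, coconut, stone, pliers and offcut were all within about 3 pixels (under 10 mm) of where they started. The green and purple cups look unmoved.
- **Robot:** The gripper was clear of everything, with wrist force near zero.

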